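# Rotate the ink-carton stock and set the tally dial

### The job

Restock the shelf lane, oldest first: pull the three old cartons forward to the front lip, keeping their order, then stand all the new cartons from the cardboard sheet behind them, so that everything makes one closed-up upright row, square in the lane and with next to no gaps. Only then turn the tally dial until it clicks on the mark with as many dots as there are cartons in the lane; leave the mug, stapler, tape and glue where they are.

Things in the scene. Friction and masses are not known exactly. Their poses are not given: they have to be found in the camera images.
- lane_front (a point): grey fixed shelf lane for one row of cartons, turned up to 0.1 rad; inside 300 long, 72 wide; above the desk: floor 6, side rails 18 (6 thick), aluminium front lip 24 mm (8 thick); back end open. This point: on the lane's floor, middle of the lip's inner face; x runs along the lane to its back (away from the robot), y to the left across it, z up
- old1_mid (a point): plain rigid white ink carton with a grey band, 38 (its x, along the row) x 60 (its y) x 60 mm tall (its z), 150 to 300 g, heavy at the bottom; this point is its centre, 30 mm above its underside. Old stock, at first standing far back in the lane, the front one of the three
- old2_mid (a point): plain rigid white ink carton with a grey band, 38 (its x, along the row) x 60 (its y) x 60 mm tall (its z), 150 to 300 g, heavy at the bottom; this point is its centre, 30 mm above its underside. Old stock, at first standing far back in the lane, the middle one of the three
- old3_mid (a point): plain rigid white ink carton with a grey band, 38 (its x, along the row) x 60 (its y) x 60 mm tall (its z), 150 to 300 g, heavy at the bottom; this point is its centre, 30 mm above its underside. Old stock, at first standing far back in the lane, the rearmost one of the three
- new1_mid (a point): plain rigid white ink carton with a grey band, 38 (its x, along the row) x 60 (its y) x 60 mm tall (its z), 150 to 300 g, heavy at the bottom; this point is its centre, 30 mm above its underside. New stock, at first standing at any yaw within 0.4 rad on the 3 mm thick cardboard sheet to the right of the lane; from two to four of these four are there
- new2_mid (a point): plain rigid white ink carton with a grey band, 38 (its x, along the row) x 60 (its y) x 60 mm tall (its z), 150 to 300 g, heavy at the bottom; this point is its centre, 30 mm above its underside. New stock, at first standing at any yaw within 0.4 rad on the 3 mm thick cardboard sheet to the right of the lane; from two to four of these four are there
- new3_mid (a point): plain rigid white ink carton with a grey band, 38 (its x, along the row) x 60 (its y) x 60 mm tall (its z), 150 to 300 g, heavy at the bottom; this point is its centre, 30 mm above its underside. New stock, at first standing at any yaw within 0.4 rad on the 3 mm thick cardboard sheet to the right of the lane; from two to four of these four are there
- new4_mid (a point): plain rigid white ink carton with a grey band, 38 (its x, along the row) x 60 (its y) x 60 mm tall (its z), 150 to 300 g, heavy at the bottom; this point is its centre, 30 mm above its underside. New stock, at first standing at any yaw within 0.4 rad on the 3 mm thick cardboard sheet to the right of the lane; from two to four of these four are there
- tally (a joint): tally dial's angle in rad, growing clockwise seen from above. Seven spring detents 0.42 rad apart: mark with 1 dot at 0, 2 at 0.42, 3 at 0.84, 4 at 1.26, 5 at 1.68, 6 at 2.10, 7 at 2.52; stops 0.1 rad beyond the ends. A detent takes about 0.1 N m to leave and pulls the released dial into the nearest mark
- tally_grip (a point): tally dial left of the lane: white fixed plate (148 mm wide, 8 thick) with groups of 1 to 7 black dots; on it a black knob, disc 72 mm wide, top 23 mm above the desk, and upright grip bar 60 long (its x), 16 wide (its y), 23 to 59 mm above the desk. This point: on the upright axis, 46 mm above the desk; turns with the knob, x along the bar to the end with the white line, which points at the chosen mark
- mug: white mug, 80 mm wide, 95 mm tall; a bystander, its origin at its underside; leave it alone
- stapler: black stapler, 140 x 38 x 49 mm, lying; a bystander, its origin at its underside; leave it alone
- tape: clear tape roll, 100 mm across, 48 mm tall, lying flat; a bystander, its origin at its underside; leave it alone
- glue: white glue jar, 60 mm wide, 120 mm tall; a bystander, its origin at its underside; leave it alone
There are look-alikes about, which are no part of the job. What is shaped like the part that bears new2_mid but orange is not meant. Leave any red look-alike of the part that bears new1_mid alone.

How it is judged:
By the outcome, as a careful person would: the job done as asked, in the order asked, and still so for the second after the job is handed in, with the robot touching nothing.
Of new1, new2, new3, new4 only 2 to 4 are there at a start; the rules pass over those that are not, and their reading is None.
At some moment in a run one of new1, new2, new3, new4 may be knocked a few centimetres aside while the robot is not near it.
Once in a run the grip may slacken for a moment while it holds something.
It also fails if it takes over 210 s, if anything falls off the work surface, if the arm or the gripper's body presses on something with over 40 N, if the wrist force passes 120 N, or if a joint passes its speed limit or range.

### The arm

A 6-joint arm with a two-finger parallel gripper is mounted at the origin on the work surface. World frame = base frame: x ahead of the robot, y to its left, z up, the work surface at z = 0. Lengths are in m, angles in rad, forces in N, time in s.
With the tool pointing down it reaches from about 0.375 to 0.975 m from the base axis. Payload 3.8 kg.
Tool frame: the origin (TCP) lies midway between the tips of the shut fingers; the grasp point (between the pads) lies 19 mm behind it; z points along the fingers, y is the line along which they close (so a half turn about z gives the same grasp; the last joint's range is limited). The gripper opens to 85 mm and grips with 20 to 120 N. Pads are 22 mm wide; open, the fingers measure 114 mm over their backs; the gripper's body (76 mm by 85 mm) begins 54 mm behind the grasp point. The pads swing forward as they close: fully open they stand 13 mm farther back than shut.
Start: joints at [1.219, 0.264, 1.604, -0, 1.274, -0.037], TCP at [0.209, 0.642, 0.231] pointing down, gripper open.
Joint ranges: [-2.63, 2.63], [-0.94, 2.18], [0.31, 2.57], [-1.31, 4.45], [0, 2.66], [-2.55, 2.55]. Speed limits (rad/s): [2.57, 2.57, 3.14, 3.14, 3.14, 3.14].

### API

Orientations are given as a rotation vector (axis times angle).
In Python, from workcell import bot, imaging gives the robot as it stands.
- The arm moves only by the tool step_arm, never from a script. Its argument "series" is a list of rows, each an object of numbers: "grip": the closure, from -1 (fully open) to 1 (shut); "x", "y", "z": the shift along the tool's x, y, z normalised to -1 to 1, where 1 is 500 mm; "ax", "ay", "az": the turn, a rotation vector about the tool's x, y, z normalised to -1 to 1, where 1 is 30 degrees. A call has 1 to 12 rows; each row is the pose to reach, as a shift and turn from the pose commanded when the call began, along the tool's axes at that moment; what a row does not reach only later rows make up. A row lasts 1/10 s, in which the tool goes at most 50 mm and 8.59 degrees, less where a joint would pass 70% of its speed; a pose out of reach is approached as far as the arm can. A call with a number of a shift or a turn outside -1 to 1 is refused whole. A call with a gripper value outside its range is refused whole. The fingers move at their own pace and stop on an object; "force" is the grip in N (left out, the last holds). Time passes only in rows, so rows that repeat a pose let the fingers close. It gives the time, the measured TCP pose, the force, the opening and the grip force at its end, in the units of the state.
- bot.read_state(): the state, without advancing time (a new reading comes with each control period).
- imaging.read_camera(name): name is "scene" or "top" or "wrist"; returns a dict with "img" (420x560x3 uint8, red, green, blue), "fx", "fy", "cx", "cy" (pixels), "R" (3x3) and "t" (3): a world point X has camera coordinates R X + t. Camera axes: x right, y down, z forward; pixel columns grow to the right and rows downward; lengths in m; the calibration is good to about 2 mm. A picture is of the moment at which its call begins. There is no depth.
- bot.finish_job(): hands the job in; it is judged then, once.
The state is a dict: "time": time; "q": joint angles; "joint_vel": joint speeds; "joint_torque": joint torques, N m; "tool_pos": TCP position; "tcp_rot": TCP orientation; "wrist_force": force on the tool from outside, world axes, zero at the start; "torque": the same for the moment, N m; "width": opening from 0.0 (shut) to 1.0 (fully open); "grip_force": force on a finger pad.
Only numpy, scipy, OpenCV 4.12 (cv2) and the standard library are available. Lean on these libraries where they do the work, as an engineer would, in place of code of your own. Each camera call takes 0.05 s, during which the arm holds its last target. There are 200 camera calls.

## Working session

There is one attempt and no reset: what is moved stays moved. The work goes in short steps, Python scripts to look and compute and a tool call to move; the robot and the scene stay as the last step left them, time stands still between calls to the robot, and variables do not carry over. Pictures are saved under pics/ and viewed, at most 14 in all, crops included, and the job is handed in when it is done.

Besides the shell and the picture viewer there is one more tool, called after ">>>" as name([rows], argument=value, ...), one row to a line, values as JSON. step_arm: Moves the arm, as the interface text tells. Scaled input: -1 to 1 covers 500 mm each way for a shift and 30 degrees each way for a turn. Its arguments: {"type":"object","properties":{"series":{"type":"array","items":{"type":"object","properties":{"grip":{"type":"number"},"x":{"type":"number","minimum":-1,"maximum":1},"y":{"type":"number","minimum":-1,"maximum":1},"z":{"type":"number","minimum":-1,"maximum":1},"ax":{"type":"number","minimum":-1,"maximum":1},"ay":{"type":"number","minimum":-1,"maximum":1},"az":{"type":"number","minimum":-1,"maximum":1}}}},"force":{"type":"number"}},"required":["series"]}

```bash
mkdir -p pics; ls; python3 - <<'E'
from workcell import bot, imaging
import cv2,pickle
s=bot.read_state();print(s)
for n in("scene","top"):
    d=imaging.read_camera(n);pickle.dump(d,open(f'{n}0.pkl','wb'))
    cv2.imwrite(f'pics/{n}0.png',d['img'][:,:,::-1]);print(n,d['fx'],d['fy'],d['cx'],d['cy'],d['R'],d['t'])
E
```

```text
pics
{'time': 0.0, 'q': array([ 1.21906882e+00,  2.64767291e-01,  1.60540835e+00,  3.20821547e-05,
        1.27373830e+00, -3.69194002e-02]), 'joint_vel': array([ 1.08063577e-03, -3.99656572e-04, -5.88650152e-05, -3.70417594e-05,
        1.26723039e-04, -8.47638634e-04]), 'joint_torque': array([-1.34483958e-03, -5.15134227e+01, -3.67304063e+01, -4.80882609e-04,
        1.34399461e-02, -1.23290572e-06]), 'tool_pos': array([0.20874437, 0.64111066, 0.22993399]), 'tcp_rot': array([-0.49239931, -3.10227809,  0.00356779]), 'wrist_force': array([-0.50851485,  0.29615234, -0.40335816]), 'torque': array([ 0.01316747,  0.00430437, -0.0205177 ]), 'grip_force': 0.0, 'width': 1.0014377306678337}
scene 504.20445733989544 504.20445733989544 275.79861216805125 213.56029638344688 [[-0.81696709  0.57653698  0.0130338 ]
 [ 0.2934911   0.43512704 -0.85119177]
 [-0.49641489 -0.69157037 -0.52469294]] [ 0.45423214 -0.0805142   1.90650597]
top 406.95248150967257 406.95248150967257 278.2550725469781 199.37084874397937 [[-0.00902738 -0.99987536 -0.01295269]
 [-0.98420585  0.01117461 -0.17667475]
 [ 0.17679747  0.0111532  -0.98418406]] [-0.01645332  0.53810389  1.12245564]
```

View pics/scene0.png

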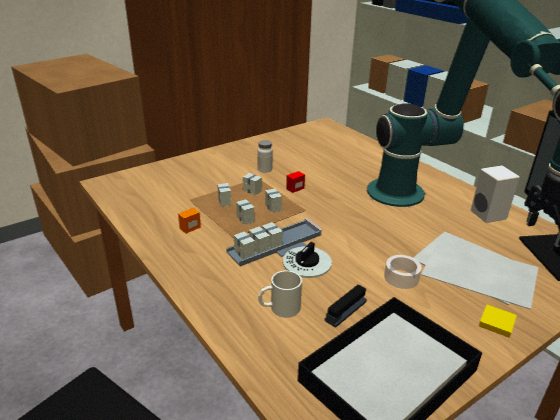

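View pics/top0.png

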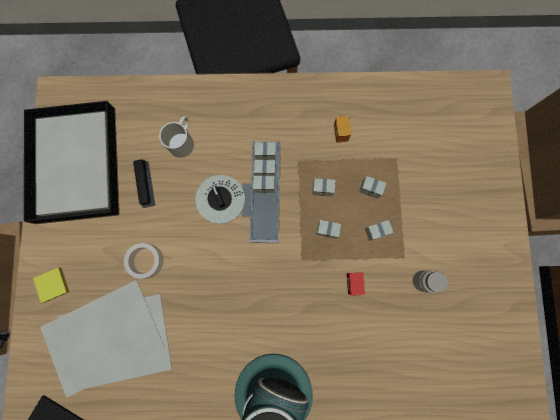

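The scene shows a lane with 3 old cartons at the back (top view cols 255-276, rows 142-190) and 4 white cartons on the sheet, at (324,186), (374,186), (329,229) and (380,230). The look-alikes are orange at (343,128) and red at (356,284); both stand off the sheet and are the wrong colour. I'll check this in one enlarged crop and measure from it.

```bash
cat > h.py <<'E'
import numpy as np,cv2,pickle
from workcell import bot,imaging
from scipy.spatial.transform import Rotation as Ro
def cam(n,save=None):
    d=imaging.read_camera(n)
    if save: pickle.dump(d,open(save+'.pkl','wb'));cv2.imwrite(f'pics/{save}.png',d['img'][:,:,::-1])
    return d
def p2w(d,uv,z):
    uv=np.atleast_2d(np.array(uv,float));r=np.c_[(uv[:,0]-d['cx'])/d['fx'],(uv[:,1]-d['cy'])/d['fy'],np.ones(len(uv))]@d['R']
    c=-d['R'].T@d['t'];return c+r*((z-c[2])/r[:,2])[:,None]
def w2p(d,X):
    X=np.atleast_2d(X)@d['R'].T+d['t'];return np.c_[X[:,0]/X[:,2]*d['fx']+d['cx'],X[:,1]/X[:,2]*d['fy']+d['cy']]
E
python3 - <<'E'
from h import *
d=pickle.load(open('top0.pkl','rb'));im=d['img']
c=im[110:265,190:410];cv2.imwrite('pics/crop0.png',cv2.resize(c,None,fx=3.6,fy=3.6,interpolation=cv2.INTER_CUBIC)[:,:,::-1])
for n,uv,z in[('f L',(251,242),.006),('f R',(280,242),.006),('new',(324,186),.063),('new',(374,186),.063),('new',(329,229),.063),('new',(380,230),.063),('old',(264,183),.066),('old',(265,149),.066),('dial',(219,198),.02),('mug',(175,135),.09),('red',(356,284),.06)]:print(n,p2w(d,uv,z).round(3))
print(-d['R'].T@d['t'])
E
```

```text
f L [[0.42  0.059 0.006]]
f R [[ 0.419 -0.025  0.006]]
new [[ 0.572 -0.153  0.063]]
new [[ 0.571 -0.295  0.063]]
new [[ 0.449 -0.163  0.063]]
new [[ 0.445 -0.305  0.063]]
old [[0.583 0.018 0.066]]
old [[0.683 0.015 0.066]]
dial [[0.549 0.153 0.02 ]]
mug [[0.721 0.271 0.09 ]]
red [[ 0.298 -0.233  0.06 ]]
[ 0.33100914 -0.03498334  1.1995592 ]
```

View pics/crop0.png

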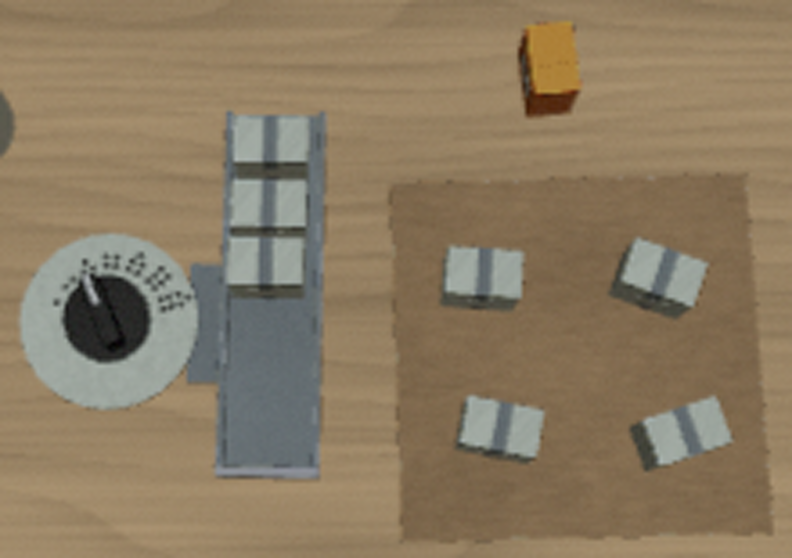

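The crop confirms that the four white cartons with a grey band on the brown sheet are the new stock. The orange one at crop (550,65) and the red one are off the sheet and not meant. So there will be 3+4=7 cartons in the lane, and the dial goes to 7. Now I'll swing over for close wrist views.

```bash
cat >> h.py <<'E'
def down(yaw): # tool down, tool y along world direction (yaw+90deg), tool x toward -x at yaw 0
    return Ro.from_euler('z',yaw)*Ro.from_rotvec([0,np.pi,0])
def goto(p,yaw,s=None):
    s=s or bot.read_state();R=Ro.from_rotvec(s['tcp_rot'])
    d=R.inv().apply(np.array(p)-s['tool_pos'])/.5
    t=np.degrees((R.inv()*down(yaw)).as_rotvec())/30
    print('shift',d.round(4),'turn',t.round(4));return d,t
E
python3 - <<'E'
from h import *
goto((.36,.30,.38),0)
E
```

```text
shift [-0.4988 -0.5558 -0.2988] turn [-0.004  -0.0007 -0.6012]
```

>>> step_arm([
  {"x": -0.499,"y": -0.556,"z": -0.299,"az": -0.601,"grip": -1},
  {"x": -0.499,"y": -0.556,"z": -0.299,"az": -0.601},
  {"x": -0.499,"y": -0.556,"z": -0.299,"az": -0.601},
  {"x": -0.499,"y": -0.556,"z": -0.299,"az": -0.601},
  {"x": -0.499,"y": -0.556,"z": -0.299,"az": -0.601},
  {"x": -0.499,"y": -0.556,"z": -0.299,"az": -0.601},
  {"x": -0.499,"y": -0.556,"z": -0.299,"az": -0.601},
  {"x": -0.499,"y": -0.556,"z": -0.299,"az": -0.601},
  {"x": -0.499,"y": -0.556,"z": -0.299,"az": -0.601},
  {"x": -0.499,"y": -0.556,"z": -0.299,"az": -0.601},
])

```text
validation failed for argument at $.se...
```

```bash
python3 - <<'E'
from h import *
s=bot.read_state();print(s['time'],s['tool_pos'])
goto((.50,-.02,.42),0)
d=cam('wrist')
C=-d['R'].T@d['t'];R=Ro.from_rotvec(s['tcp_rot']);print('cam in tool',R.inv().apply(C-s['tool_pos']),'view dir',R.inv().apply(d['R'][2]),d['fx'])
E
```

```text
0.1 [0.20878824 0.64117881 0.23003723]
shift [-0.9632 -1.0779 -0.3777] turn [-0.004  -0.0007 -0.6012]
cam in tool [ 0.07980399 -0.00062483 -0.1431937 ] view dir [-3.07712553e-01  1.37815414e-05  9.51479366e-01] 299.211661038582
```

>>> step_arm([
  {"x": -0.499,"y": -0.556,"z": -0.299,"ax": 0,"ay": 0,"az": -0.601,"grip": -1},
  {"x": -0.499,"y": -0.556,"z": -0.299,"ax": 0,"ay": 0,"az": -0.601,"grip": -1},
  {"x": -0.499,"y": -0.556,"z": -0.299,"ax": 0,"ay": 0,"az": -0.601,"grip": -1},
  {"x": -0.499,"y": -0.556,"z": -0.299,"ax": 0,"ay": 0,"az": -0.601,"grip": -1},
  {"x": -0.499,"y": -0.556,"z": -0.299,"ax": 0,"ay": 0,"az": -0.601,"grip": -1},
  {"x": -0.499,"y": -0.556,"z": -0.299,"ax": 0,"ay": 0,"az": -0.601,"grip": -1},
  {"x": -0.499,"y": -0.556,"z": -0.299,"ax": 0,"ay": 0,"az": -0.601,"grip": -1},
  {"x": -0.499,"y": -0.556,"z": -0.299,"ax": 0,"ay": 0,"az": -0.601,"grip": -1},
  {"x": -0.499,"y": -0.556,"z": -0.299,"ax": 0,"ay": 0,"az": -0.601,"grip": -1},
  {"x": -0.499,"y": -0.556,"z": -0.299,"ax": 0,"ay": 0,"az": -0.601,"grip": -1},
])

```text
time: 1.15
tool_pos: [0.3608, 0.2995, 0.3814]
tcp_rot: [0.005, 3.14, 0.002]
wrist_force: [0.0, 0.2, 0.5]
width: 1.002
grip_force: 0.0
```

```bash
python3 - <<'E'
from h import *
s=bot.read_state();print(s['time'],s['tool_pos'],s['joint_vel'].round(2))
goto((.50,-.02,.38),0)
E
```

```text
1.15 [0.36076069 0.29948855 0.38144854] [ 0.04  0.03  0.02  0.01 -0.01  0.01]
shift [-0.2805 -0.6381  0.0023] turn [ 0.0027  0.0022 -0.006 ]
```

>>> step_arm([
  {"x": -0.28,"y": -0.638,"z": 0,"ax": 0,"ay": 0,"az": -0.006,"grip": -1},
  {"x": -0.28,"y": -0.638,"z": 0,"ax": 0,"ay": 0,"az": -0.006,"grip": -1},
  {"x": -0.28,"y": -0.638,"z": 0,"ax": 0,"ay": 0,"az": -0.006,"grip": -1},
  {"x": -0.28,"y": -0.638,"z": 0,"ax": 0,"ay": 0,"az": -0.006,"grip": -1},
  {"x": -0.28,"y": -0.638,"z": 0,"ax": 0,"ay": 0,"az": -0.006,"grip": -1},
  {"x": -0.28,"y": -0.638,"z": 0,"ax": 0,"ay": 0,"az": -0.006,"grip": -1},
  {"x": -0.28,"y": -0.638,"z": 0,"ax": 0,"ay": 0,"az": -0.006,"grip": -1},
  {"x": -0.28,"y": -0.638,"z": 0,"ax": 0,"ay": 0,"az": -0.006,"grip": -1},
  {"x": -0.28,"y": -0.638,"z": 0,"ax": 0,"ay": 0,"az": -0.006,"grip": -1},
  {"x": -0.28,"y": -0.638,"z": 0,"ax": 0,"ay": 0,"az": -0.006,"grip": -1},
])

```text
time: 2.15
tool_pos: [0.4998, -0.017, 0.3798]
tcp_rot: [0.008, -3.14, -0.002]
wrist_force: [-0.4, 0.4, 0.4]
width: 1.003
grip_force: 0.0
```

```bash
python3 - <<'E'
from h import *
d=cam('wrist','w1');im=d['img']
cv2.imwrite('pics/w1b.png',cv2.resize(im,(784,588),interpolation=cv2.INTER_CUBIC)[:,:,::-1])
E
```

```text
(no output)
```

View pics/w1b.png

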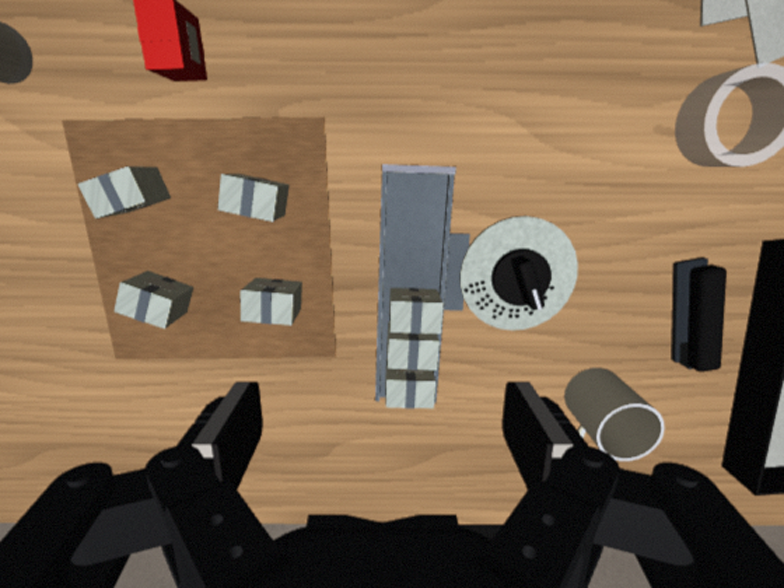

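The view shows the 4 new cartons at (110,195), (252,198), (145,303) and (268,306). The old ones are at (416,318), (414,353) and (411,391), the lip is at (420,168), and the dial is centred at about (521,275) with its line towards (540,300). Next I'll measure the tops and crop the lane.

```bash
cat >> h.py <<'E'
def tops(d,z,zone,show=True):
    """white carton tops at height z -> list (x,y,yaw,len,wid), yaw of carton x axis (short side) rel world x"""
    hsv=cv2.cvtColor(d['img'],cv2.COLOR_RGB2HSV)
    m=((hsv[...,1]<45)&(hsv[...,2]>150)).astype(np.uint8)
    n,l,st,ce=cv2.connectedComponentsWithStats(m)
    pcs=[]
    for i in range(1,n):
        if st[i,4]<30: continue
        c,_=cv2.findContours((l==i).astype(np.uint8),cv2.RETR_EXTERNAL,cv2.CHAIN_APPROX_NONE)
        w=p2w(d,c[0][:,0,:],z)[:,:2]
        m0=w.mean(0)
        if zone[0]<m0[0]<zone[1] and zone[2]<m0[1]<zone[3]: pcs.append(w)
    out=[]; used=set()
    for i in range(len(pcs)):
        if i in used: continue
        r=cv2.minAreaRect((pcs[i]*1000).astype(np.float32));best=None
        for j in range(i+1,len(pcs)):
            if j in used: continue
            b=cv2.minAreaRect((np.r_[pcs[i],pcs[j]]*1000).astype(np.float32))
            if max(b[1])<66 and min(b[1])<44: best=(j,b)
        if best: used.add(best[0]); r=best[1]
        box=cv2.boxPoints(r);e1=box[1]-box[0];e2=box[2]-box[1]
        s=e1 if np.hypot(*e1)<np.hypot(*e2) else e2
        a=np.arctan2(s[1],s[0]);a=(a+np.pi/2)%np.pi-np.pi/2
        o=(r[0][0]/1000,r[0][1]/1000,a,max(r[1]),min(r[1]));out.append(o)
        if show: print('x %.4f y %.4f yaw %.3f  L %.1f W %.1f'%o)
    return out
E
python3 - <<'E'
from h import *
d=pickle.load(open('w1.pkl','rb'))
print('new');tops(d,.063,(.38,.68,-.38,-.09));print('old');tops(d,.066,(.4,.78,-.03,.06))
d=pickle.load(open('top0.pkl','rb'))
print('new');tops(d,.063,(.38,.68,-.38,-.09));print('old');tops(d,.066,(.4,.78,-.03,.06))
im=pickle.load(open('w1.pkl','rb'))['img'];c=im[110:295,262:342]
c=cv2.rotate(cv2.resize(c,None,fx=4.2,fy=4.2,interpolation=cv2.INTER_CUBIC),cv2.ROTATE_90_COUNTERCLOCKWISE)
cv2.imwrite('pics/lane.png',c[:,:,::-1]);print(c.shape)
E
```

```text
new
x 0.4446 y -0.3053 yaw 0.303  L 59.8 W 37.4
x 0.4499 y -0.1614 yaw -0.208  L 59.4 W 38.3
x 0.5713 y -0.2935 yaw -0.369  L 59.4 W 38.3
x 0.5732 y -0.1505 yaw -0.087  L 58.5 W 38.2
old
x 0.4196 y 0.0208 yaw -0.032  L 75.8 W 7.5
x 0.5833 y 0.0231 yaw -0.035  L 60.5 W 37.9
x 0.6302 y 0.0208 yaw -0.044  L 60.9 W 38.2
x 0.6837 y 0.0184 yaw -0.033  L 59.1 W 38.3
new
x 0.5734 y -0.2957 yaw -0.383  L 57.6 W 35.0
x 0.5754 y -0.1530 yaw -0.012  L 57.4 W 35.0
x 0.4523 y -0.1637 yaw -0.205  L 58.0 W 35.9
x 0.4475 y -0.3073 yaw 0.304  L 58.2 W 36.6
old
x 0.6864 y 0.0164 yaw -0.013  L 55.3 W 36.2
x 0.6326 y 0.0179 yaw -0.012  L 57.6 W 35.6
x 0.5855 y 0.0209 yaw -0.012  L 57.1 W 35.1
(336, 777, 3)
```

View pics/lane.png

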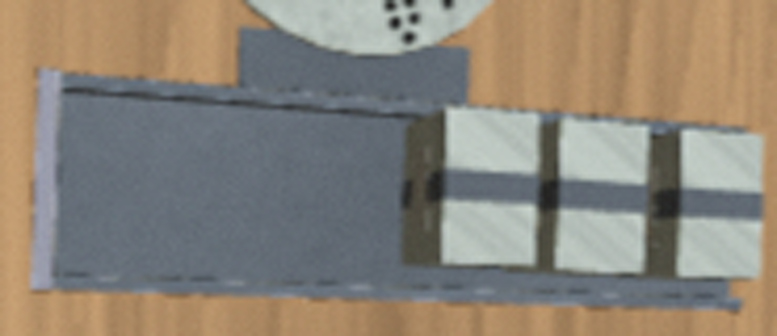

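The lane crop shows the lip at cols 35-60, the left rail running (62,80)→(760,130), the right rail's outer edge (35,290)→(740,305), and the three cartons standing with small gaps. Now fit the lane frame.

```bash
python3 - <<'E'
from h import *
d=pickle.load(open('w1.pkl','rb'))
f=lambda x,y,z:p2w(d,(262+(336-y)/4.2-.4,110+x/4.2-.4),z)[0].round(4)
print('R outer',f(35,290,.018),f(740,306,.018));print('L outer',f(62,75,.018),f(745,128,.018))
print('floor L',f(62,92,.006),f(400,115,.006));print('lip in',f(62,80,.024),f(53,275,.024));print('lip out',f(40,70,.024),f(32,290,.024))
print(tops(d,.024,(.4,.45,-.03,.06)))
s=bot.read_state();print(s['tool_pos']);
E
```

```text
R outer [ 0.4159 -0.0176  0.018 ] [ 0.7211 -0.0235  0.018 ]
L outer [0.4253 0.065  0.018 ] [0.7233 0.0578 0.018 ]
floor L [0.4255 0.0603 0.006 ] [0.5633 0.0578 0.006 ]
lip in [0.4253 0.0622 0.024 ] [ 0.4224 -0.0119  0.024 ]
lip out [0.4173 0.0655 0.024 ] [ 0.4148 -0.0176  0.024 ]
x 0.4195 y 0.0244 yaw -0.032  L 82.8 W 8.2
[(0.4195065002441406, 0.024368173599243165, np.float32(-0.032025576), 82.78623962402344, 8.18421745300293)]
[ 0.49976979 -0.01686785  0.38019603]
```

```bash
cat >> h.py <<'E'
LY=-.022; LF=np.array([.4247,.0227])
def lane(x,y=0): return LF+Ro.from_euler('z',LY).as_matrix()[:2,:2]@np.array([x,y])
def st():
    s=bot.read_state();print('t %.2f'%s['time'],s['tool_pos'].round(4),'rz',s['tcp_rot'].round(3),'F',s['wrist_force'].round(1),'w %.3f gf %.1f'%(s['width'],s['grip_force']));return s
def plan(*w):
    for x,y,z,yaw in w: goto((x,y,z),yaw)
E
python3 - <<'E'
from h import *
d=pickle.load(open('top0.pkl','rb'))
f=lambda x,y,z:p2w(d,(190+x/3.6-.4,110+y/3.6-.4),z)[0].round(4)
for a,b in[((230,112),(217,475)),((325,112),(319,475))]:
    p,q=f(*a,.018),f(*b,.018);print(p,q,(p-q)[1]/(p-q)[0])
for k in(.019,.058,.097):print(lane(k).round(4))
st();plan((.5845,.022,.13,LY),(.5845,.022,.027,LY))
E
```

```text
[0.7247 0.0518 0.018 ] [0.42   0.0618 0.018 ] -0.032819166393173616
[ 0.7237 -0.0281  0.018 ] [ 0.4192 -0.0203  0.018 ] -0.025615763546798034
[0.4437 0.0223]
[0.4827 0.0214]
[0.5217 0.0206]
t 2.20 [ 0.4998 -0.0169  0.3802] rz [ 9.00e-03 -3.14e+00 -1.00e-03] F [ 0.5 -0.4  0.1] w 1.001 gf 0.0
shift [-0.1705  0.0764  0.5003] turn [ 0.0014 -0.0022  0.0527]
shift [-0.1707  0.0762  0.7063] turn [ 0.0014 -0.0022  0.0527]
```

>>> step_arm([
  {"x": -0.17,"y": 0.076,"z": 0.3,"ax": 0,"ay": 0,"az": 0.056,"grip": -1},
  {"x": -0.17,"y": 0.076,"z": 0.3,"ax": 0,"ay": 0,"az": 0.056,"grip": -1},
  {"x": -0.17,"y": 0.076,"z": 0.3,"ax": 0,"ay": 0,"az": 0.056,"grip": -1},
  {"x": -0.17,"y": 0.076,"z": 0.3,"ax": 0,"ay": 0,"az": 0.056,"grip": -1},
  {"x": -0.17,"y": 0.076,"z": 0.5,"ax": 0,"ay": 0,"az": 0.056,"grip": -1},
  {"x": -0.17,"y": 0.076,"z": 0.5,"ax": 0,"ay": 0,"az": 0.056,"grip": -1},
  {"x": -0.17,"y": 0.076,"z": 0.55,"ax": 0,"ay": 0,"az": 0.056,"grip": -1},
  {"x": -0.17,"y": 0.076,"z": 0.6,"ax": 0,"ay": 0,"az": 0.056,"grip": -1},
  {"x": -0.17,"y": 0.076,"z": 0.65,"ax": 0,"ay": 0,"az": 0.056,"grip": -1},
  {"x": -0.17,"y": 0.076,"z": 0.7,"ax": 0,"ay": 0,"az": 0.056,"grip": -1},
  {"x": -0.17,"y": 0.076,"z": 0.706,"ax": 0,"ay": 0,"az": 0.056,"grip": -1},
  {"x": -0.17,"y": 0.076,"z": 0.706,"ax": 0,"ay": 0,"az": 0.056,"grip": -1},
])

```text
time: 3.4
tool_pos: [0.5841, 0.021, 0.0274]
tcp_rot: [-0.038, -3.14, -0.0]
wrist_force: [-0.7, 0.2, 0.3]
width: 0.999
grip_force: 0.0
```

```bash
sed -i 's/LY=-.022/LY=-.026/' h.py; python3 - <<'E'
from h import *
st();plan((.5845,.022,.027,LY),(*lane(.020),.031,LY))
E
```

```text
t 3.40 [0.5841 0.021  0.0274] rz [-0.038 -3.14  -0.   ] F [-0.7  0.2  0.3] w 0.999 gf 0.0
shift [-0.0008  0.002   0.0007] turn [ 0.0002 -0.0035  0.0035]
shift [ 0.2788 -0.0044 -0.0068] turn [ 0.0002 -0.0035  0.0035]
```

>>> step_arm([
  {"x": 0,"y": 0,"z": 0,"ax": 0,"ay": 0,"az": 0,"grip": 1},
  {"x": 0,"y": 0,"z": 0,"ax": 0,"ay": 0,"az": 0,"grip": 1},
  {"x": 0,"y": 0,"z": 0,"ax": 0,"ay": 0,"az": 0,"grip": 1},
  {"x": 0,"y": 0,"z": 0,"ax": 0,"ay": 0,"az": 0,"grip": 1},
  {"x": 0,"y": 0,"z": 0,"ax": 0,"ay": 0,"az": 0,"grip": 1},
  {"x": 0,"y": 0,"z": 0,"ax": 0,"ay": 0,"az": 0,"grip": 1},
], force=45)

```text
time: 4.0
tool_pos: [0.587, 0.0198, 0.0301]
tcp_rot: [0.042, 3.137, 0.001]
wrist_force: [-0.3, 2.9, 6.6]
width: 0.697
grip_force: 50.3
```

```bash
python3 - <<'E'
from h import *
st();plan((*lane(.026),.031,LY),(*lane(.021),.031,LY),(*lane(.021),.027,LY))
E
```

```text
t 4.00 [0.587  0.0198 0.0301] rz [4.200e-02 3.137e+00 1.000e-03] F [-0.3  2.9  6.6] w 0.697 gf 50.3
shift [ 0.2726 -0.0029 -0.0029] turn [ 0.0015  0.0079 -0.0011]
shift [ 0.2826 -0.0029 -0.003 ] turn [ 0.0015  0.0079 -0.0011]
shift [ 0.2827 -0.0029  0.005 ] turn [ 0.0015  0.0079 -0.0011]
```

>>> step_arm([
  {"x": 0,"y": 0,"z": -0.012,"ax": 0,"ay": 0,"az": 0,"grip": 1},
  {"x": 0,"y": 0,"z": -0.012,"ax": 0,"ay": 0,"az": 0,"grip": 1},
  {"x": 0.06,"y": -0.001,"z": -0.012,"ax": 0,"ay": 0,"az": 0,"grip": 1},
  {"x": 0.12,"y": -0.002,"z": -0.012,"ax": 0,"ay": 0,"az": 0,"grip": 1},
  {"x": 0.18,"y": -0.003,"z": -0.012,"ax": 0,"ay": 0,"az": 0,"grip": 1},
  {"x": 0.24,"y": -0.004,"z": -0.012,"ax": 0,"ay": 0,"az": 0,"grip": 1},
  {"x": 0.268,"y": -0.004,"z": -0.012,"ax": 0,"ay": 0,"az": 0,"grip": 1},
  {"x": 0.268,"y": -0.004,"z": -0.012,"ax": 0,"ay": 0,"az": 0,"grip": 1},
  {"x": 0.268,"y": -0.004,"z": -0.012,"ax": 0,"ay": 0,"az": 0,"grip": 1},
])

```text
time: 4.9
tool_pos: [0.4525, 0.0209, 0.0344]
tcp_rot: [0.041, 3.139, -0.0]
wrist_force: [0.2, 0.5, -2.2]
width: 0.695
grip_force: 49.3
```

```bash
python3 - <<'E'
from h import *
st();d=cam('wrist','w2');print(d['img'].shape);tops(d,.070,(.4,.78,-.03,.06));plan((*lane(.02),.027,LY))
d=cam('top','t2');tops(d,.070,(.4,.78,-.03,.06))
im=pickle.load(open('w2.pkl','rb'))['img']
cv2.imwrite('pics/w2b.png',cv2.resize(im,(784,588),interpolation=cv2.INTER_CUBIC)[:,:,::-1])
E
```

```text
t 4.90 [0.4525 0.0209 0.0344] rz [ 0.041  3.139 -0.   ] F [ 0.2  0.5 -2.2] w 0.695 gf 49.3
(420, 560, 3)
x 0.4053 y 0.0237 yaw -0.027  L 58.4 W 4.7
x 0.4486 y -0.0013 yaw 1.544  L 37.4 W 31.7
x 0.4497 y 0.0425 yaw 1.544  L 37.4 W 31.6
shift [0.0166 0.0021 0.0149] turn [ 0.      0.0047 -0.0008]
x 0.6851 y 0.0148 yaw -0.013  L 58.0 W 36.0
x 0.6315 y 0.0177 yaw -0.012  L 57.4 W 35.4
x 0.4613 y -0.0278 yaw -0.010  L 30.7 W 22.4
x 0.4186 y 0.0239 yaw -0.010  L 66.6 W 2.8
```

View pics/w2b.png

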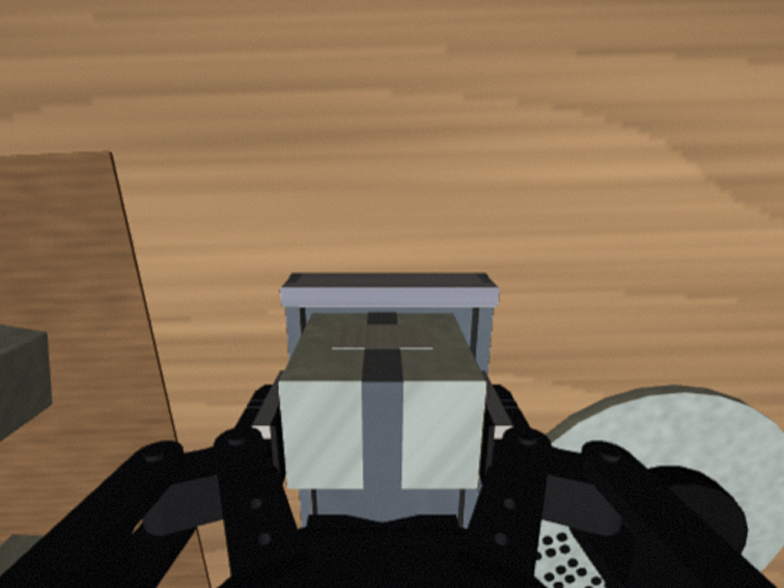

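The wrist view shows old1 held square in the lane, its front face close behind the lip (lip at row 295, carton bottom edge at row 315). About 6.5 mm is left to the lip. Lower it and slide it on to the lip gently.

>>> step_arm([
  {"x": 0.006,"y": 0,"z": 0.005,"ax": 0,"ay": 0,"az": 0,"grip": 1},
  {"x": 0.009,"y": 0,"z": 0.009,"ax": 0,"ay": 0,"az": 0,"grip": 1},
  {"x": 0.012,"y": 0,"z": 0.009,"ax": 0,"ay": 0,"az": 0,"grip": 1},
  {"x": 0.014,"y": 0,"z": 0.009,"ax": 0,"ay": 0,"az": 0,"grip": 1},
  {"x": 0.016,"y": 0,"z": 0.009,"ax": 0,"ay": 0,"az": 0,"grip": 1},
  {"x": 0.016,"y": 0,"z": 0.009,"ax": 0,"ay": 0,"az": 0,"grip": 1},
])

```text
time: 5.6
tool_pos: [0.4457, 0.0211, 0.0302]
tcp_rot: [0.041, 3.136, -0.0]
wrist_force: [6.0, 0.0, -1.3]
width: 0.697
grip_force: 49.4
```

```bash
python3 - <<'E'
from h import *
s=st();d=cam('wrist','w3');tops(d,.066,(.42,.78,-.03,.06))
E
```

```text
t 5.60 [0.4457 0.0211 0.0302] rz [ 0.041  3.136 -0.   ] F [ 6.   0.  -1.3] w 0.697 gf 49.4
x 0.4416 y -0.0010 yaw 1.544  L 37.5 W 31.7
x 0.4427 y 0.0429 yaw 1.544  L 37.5 W 32.0
```

>>> step_arm([
  {"x": 0.014,"y": 0,"z": 0,"ax": 0,"ay": 0,"az": 0,"grip": -1},
  {"x": 0,"y": 0,"z": 0,"ax": 0,"ay": 0,"az": 0,"grip": -1},
  {"x": 0,"y": 0,"z": 0,"ax": 0,"ay": 0,"az": 0,"grip": -1},
  {"x": 0,"y": 0,"z": 0,"ax": 0,"ay": 0,"az": 0,"grip": -1},
  {"x": 0,"y": 0,"z": -0.06,"ax": 0,"ay": 0,"az": 0,"grip": -1},
  {"x": 0,"y": 0,"z": -0.15,"ax": 0,"ay": 0,"az": 0,"grip": -1},
  {"x": -0.1,"y": 0,"z": -0.2,"ax": 0,"ay": 0,"az": 0,"grip": -1},
  {"x": -0.37,"y": 0,"z": -0.2,"ax": 0,"ay": 0,"az": 0,"grip": -1},
  {"x": -0.37,"y": 0,"z": -0.2,"ax": 0,"ay": 0,"az": 0,"grip": -1},
  {"x": -0.37,"y": 0,"z": -0.2,"ax": 0,"ay": 0,"az": 0,"grip": -1},
  {"x": -0.37,"y": 0,"z": -0.2,"ax": 0,"ay": 0,"az": 0,"grip": -1},
  {"x": -0.37,"y": 0,"z": -0.2,"ax": 0,"ay": 0,"az": 0,"grip": -1},
])

```text
time: 6.85
tool_pos: [0.6277, 0.0163, 0.1282]
tcp_rot: [-0.041, -3.139, -0.0]
wrist_force: [-0.3, 0.2, -0.2]
width: 0.999
grip_force: 0.0
```

```bash
python3 - <<'E'
from h import *
s=st();d=cam('wrist','w4');tops(d,.066,(.42,.78,-.03,.06));plan((.632,.0195,.027,LY))
E
```

```text
t 6.85 [0.6277 0.0163 0.1282] rz [-0.041 -3.139 -0.   ] F [-0.3  0.2 -0.2] w 0.999 gf 0.0
x 0.6303 y 0.0206 yaw -0.033  L 60.2 W 38.1
x 0.6831 y 0.0188 yaw -0.027  L 60.1 W 37.4
shift [-0.0113  0.0065  0.2023] turn [ 0.     -0.0058 -0.0006]
```

>>> step_arm([
  {"x": -0.011,"y": 0.007,"z": 0.06,"ax": 0,"ay": 0,"az": 0,"grip": -1},
  {"x": -0.011,"y": 0.007,"z": 0.12,"ax": 0,"ay": 0,"az": 0,"grip": -1},
  {"x": -0.011,"y": 0.007,"z": 0.17,"ax": 0,"ay": 0,"az": 0,"grip": -1},
  {"x": -0.011,"y": 0.007,"z": 0.202,"ax": 0,"ay": 0,"az": 0,"grip": -1},
  {"x": -0.011,"y": 0.007,"z": 0.202,"ax": 0,"ay": 0,"az": 0,"grip": -1},
  {"x": -0.011,"y": 0.007,"z": 0.202,"ax": 0,"ay": 0,"az": 0,"grip": 1},
  {"x": -0.011,"y": 0.007,"z": 0.202,"ax": 0,"ay": 0,"az": 0,"grip": 1},
  {"x": -0.011,"y": 0.007,"z": 0.202,"ax": 0,"ay": 0,"az": 0,"grip": 1},
  {"x": -0.011,"y": 0.007,"z": 0.202,"ax": 0,"ay": 0,"az": 0,"grip": 1},
  {"x": -0.011,"y": 0.007,"z": 0.202,"ax": 0,"ay": 0,"az": 0,"grip": 1},
  {"x": -0.011,"y": 0.007,"z": 0.202,"ax": 0,"ay": 0,"az": 0,"grip": 1},
])

```text
time: 8.0
tool_pos: [0.6353, 0.0197, 0.0305]
tcp_rot: [0.041, 3.138, 0.0]
wrist_force: [-0.4, -0.3, 6.5]
width: 0.693
grip_force: 50.4
```

```bash
python3 - <<'E'
from h import *
s=st();d=cam('wrist');tops(d,.066,(.42,.78,-.03,.06));plan((*lane(.067),.034,LY))
E
```

```text
t 8.00 [0.6353 0.0197 0.0305] rz [0.041 3.138 0.   ] F [-0.4 -0.3  6.5] w 0.693 gf 50.4
x 0.6304 y -0.0027 yaw 1.544  L 37.3 W 32.4
x 0.6318 y 0.0414 yaw 1.537  L 37.9 W 32.1
shift [ 0.287  -0.005  -0.0081] turn [ 0.0002  0.0066 -0.0006]
```

>>> step_arm([
  {"x": 0,"y": 0,"z": -0.012,"ax": 0,"ay": 0,"az": 0,"grip": 1},
  {"x": 0.05,"y": -0.001,"z": -0.012,"ax": 0,"ay": 0,"az": 0,"grip": 1},
  {"x": 0.11,"y": -0.002,"z": -0.012,"ax": 0,"ay": 0,"az": 0,"grip": 1},
  {"x": 0.17,"y": -0.003,"z": -0.012,"ax": 0,"ay": 0,"az": 0,"grip": 1},
  {"x": 0.23,"y": -0.004,"z": -0.012,"ax": 0,"ay": 0,"az": 0,"grip": 1},
  {"x": 0.28,"y": -0.005,"z": -0.012,"ax": 0,"ay": 0,"az": 0,"grip": 1},
  {"x": 0.29,"y": -0.005,"z": -0.012,"ax": 0,"ay": 0,"az": 0,"grip": 1},
  {"x": 0.29,"y": -0.005,"z": -0.005,"ax": 0,"ay": 0,"az": 0,"grip": 1},
  {"x": 0.294,"y": -0.005,"z": -0.003,"ax": 0,"ay": 0,"az": 0,"grip": 1},
  {"x": 0.3,"y": -0.005,"z": -0.003,"ax": 0,"ay": 0,"az": 0,"grip": 1},
  {"x": 0.305,"y": -0.005,"z": -0.003,"ax": 0,"ay": 0,"az": 0,"grip": 1},
  {"x": 0.305,"y": -0.005,"z": -0.003,"ax": 0,"ay": 0,"az": 0,"grip": 1},
])

```text
time: 9.25
tool_pos: [0.4846, 0.0211, 0.0309]
tcp_rot: [0.04, 3.135, -0.0]
wrist_force: [5.2, 0.8, -3.1]
width: 0.7
grip_force: 49.4
```

```bash
python3 - <<'E'
from h import *
s=st();d=cam('wrist','w5');tops(d,.066,(.42,.78,-.03,.06));plan((*lane(.062),.034,LY))
im=d['img']
cv2.imwrite('pics/w5b.png',im[200:420,100:460,::-1])
E
```

```text
t 9.25 [0.4846 0.0211 0.0309] rz [ 0.04   3.135 -0.   ] F [ 5.2  0.8 -3.1] w 0.700 gf 49.4
x 0.4522 y 0.0011 yaw 1.418  L 61.1 W 27.7
x 0.4534 y 0.0403 yaw -1.438  L 62.0 W 29.0
x 0.4805 y 0.0208 yaw -0.026  L 59.7 W 37.6
shift [-0.0043  0.0001 -0.0062] turn [-0.0002  0.0125  0.0003]
```

View pics/w5b.png

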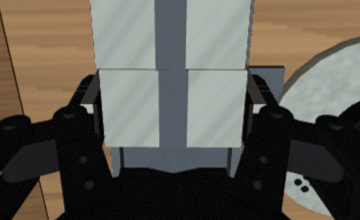

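Old1 and old2 meet flush and square (seam at row 69 of the crop). Release old2 and fetch old3.

>>> step_arm([
  {"x": -0.003,"y": 0,"z": 0.002,"ax": 0,"ay": 0,"az": 0,"grip": 1},
  {"x": -0.003,"y": 0,"z": 0.002,"ax": 0,"ay": 0,"az": 0,"grip": -1},
  {"x": -0.003,"y": 0,"z": 0.002,"ax": 0,"ay": 0,"az": 0,"grip": -1},
  {"x": -0.003,"y": 0,"z": 0.002,"ax": 0,"ay": 0,"az": 0,"grip": -1},
  {"x": -0.003,"y": 0,"z": -0.06,"ax": 0,"ay": 0,"az": 0,"grip": -1},
  {"x": -0.003,"y": 0,"z": -0.15,"ax": 0,"ay": 0,"az": 0,"grip": -1},
  {"x": -0.1,"y": 0,"z": -0.19,"ax": 0,"ay": 0,"az": 0,"grip": -1},
  {"x": -0.4,"y": 0.005,"z": -0.19,"ax": 0,"ay": 0,"az": 0,"grip": -1},
  {"x": -0.4,"y": 0.005,"z": -0.19,"ax": 0,"ay": 0,"az": 0,"grip": -1},
  {"x": -0.4,"y": 0.005,"z": -0.19,"ax": 0,"ay": 0,"az": 0,"grip": -1},
  {"x": -0.4,"y": 0.005,"z": -0.19,"ax": 0,"ay": 0,"az": 0,"grip": -1},
  {"x": -0.4,"y": 0.005,"z": -0.19,"ax": 0,"ay": 0,"az": 0,"grip": -1},
])

```text
time: 10.5
tool_pos: [0.6809, 0.0184, 0.123]
tcp_rot: [-0.042, -3.138, 0.0]
wrist_force: [-0.7, -0.2, -1.0]
width: 0.998
grip_force: 0.0
```

```bash
python3 - <<'E'
from h import *
s=st();d=cam('wrist');tops(d,.066,(.42,.78,-.03,.06));plan((.685,.018,.027,LY))
E
```

```text
t 10.50 [0.6809 0.0184 0.123 ] rz [-0.042 -3.138  0.   ] F [-0.7 -0.2 -1. ] w 0.998 gf 0.0
x 0.6835 y 0.0185 yaw -0.027  L 59.6 W 37.3
shift [-0.0113 -0.0007  0.1926] turn [-0.0001 -0.0065 -0.0006]
```

>>> step_arm([
  {"x": -0.006,"y": 0,"z": 0.06,"ax": 0,"ay": 0,"az": 0,"grip": -1},
  {"x": -0.006,"y": 0,"z": 0.12,"ax": 0,"ay": 0,"az": 0,"grip": -1},
  {"x": -0.006,"y": 0,"z": 0.165,"ax": 0,"ay": 0,"az": 0,"grip": -1},
  {"x": -0.006,"y": 0,"z": 0.192,"ax": 0,"ay": 0,"az": 0,"grip": -1},
  {"x": -0.006,"y": 0,"z": 0.192,"ax": 0,"ay": 0,"az": 0,"grip": -1},
  {"x": -0.006,"y": 0,"z": 0.192,"ax": 0,"ay": 0,"az": 0,"grip": 1},
  {"x": -0.006,"y": 0,"z": 0.192,"ax": 0,"ay": 0,"az": 0,"grip": 1},
  {"x": -0.006,"y": 0,"z": 0.192,"ax": 0,"ay": 0,"az": 0,"grip": 1},
  {"x": -0.006,"y": 0,"z": 0.192,"ax": 0,"ay": 0,"az": 0,"grip": 1},
  {"x": -0.006,"y": 0,"z": 0.192,"ax": 0,"ay": 0,"az": 0,"grip": 1},
  {"x": -0.006,"y": 0,"z": 0.192,"ax": 0,"ay": 0,"az": 0,"grip": 1},
])

```text
time: 11.65
tool_pos: [0.6857, 0.0184, 0.0311]
tcp_rot: [0.041, 3.138, 0.0]
wrist_force: [-0.2, 0.4, 5.8]
width: 0.695
grip_force: 50.8
```

```bash
python3 - <<'E'
from h import *
s=st();d=cam('wrist');tops(d,.066,(.42,.78,-.03,.06));plan((*lane(.101),.034,LY))
E
```

```text
t 11.65 [0.6857 0.0184 0.0311] rz [0.041 3.138 0.   ] F [-0.2  0.4  5.8] w 0.695 gf 50.8
x 0.6836 y -0.0042 yaw 1.544  L 37.5 W 32.5
x 0.6847 y 0.0402 yaw 1.544  L 37.5 W 32.4
shift [ 0.32   -0.0051 -0.0069] turn [ 0.0003  0.0066 -0.0005]
```

>>> step_arm([
  {"x": 0,"y": 0,"z": -0.012,"ax": 0,"ay": 0,"az": 0,"grip": 1},
  {"x": 0.06,"y": -0.001,"z": -0.012,"ax": 0,"ay": 0,"az": 0,"grip": 1},
  {"x": 0.13,"y": -0.002,"z": -0.012,"ax": 0,"ay": 0,"az": 0,"grip": 1},
  {"x": 0.2,"y": -0.003,"z": -0.012,"ax": 0,"ay": 0,"az": 0,"grip": 1},
  {"x": 0.27,"y": -0.004,"z": -0.012,"ax": 0,"ay": 0,"az": 0,"grip": 1},
  {"x": 0.31,"y": -0.005,"z": -0.012,"ax": 0,"ay": 0,"az": 0,"grip": 1},
  {"x": 0.319,"y": -0.005,"z": -0.012,"ax": 0,"ay": 0,"az": 0,"grip": 1},
  {"x": 0.319,"y": -0.005,"z": -0.005,"ax": 0,"ay": 0,"az": 0,"grip": 1},
  {"x": 0.323,"y": -0.005,"z": -0.002,"ax": 0,"ay": 0,"az": 0,"grip": 1},
  {"x": 0.329,"y": -0.005,"z": -0.002,"ax": 0,"ay": 0,"az": 0,"grip": 1},
  {"x": 0.334,"y": -0.005,"z": -0.002,"ax": 0,"ay": 0,"az": 0,"grip": 1},
  {"x": 0.334,"y": -0.005,"z": -0.002,"ax": 0,"ay": 0,"az": 0,"grip": 1},
])

```text
time: 12.9
tool_pos: [0.5199, 0.0202, 0.0311]
tcp_rot: [0.041, 3.136, 0.0]
wrist_force: [4.5, -0.2, 4.3]
width: 0.698
grip_force: 50.7
```

```bash
python3 - <<'E'
from h import *
s=st();d=cam('wrist','w6');tops(d,.066,(.42,.78,-.03,.06))
plan((.52,-.2,.34,0))
E
```

```text
t 12.90 [0.5199 0.0202 0.0311] rz [0.041 3.136 0.   ] F [ 4.5 -0.2  4.3] w 0.698 gf 50.7
x 0.4411 y 0.0029 yaw 1.545  L 38.8 W 23.8
x 0.4423 y 0.0399 yaw 1.540  L 38.2 W 26.1
x 0.4989 y 0.0023 yaw 1.545  L 75.4 W 23.7
x 0.4999 y 0.0382 yaw 1.544  L 75.4 W 23.6
x 0.5145 y -0.0159 yaw -0.027  L 3.7 W 3.5
x 0.5164 y 0.0557 yaw -0.027  L 3.6 W 3.5
shift [-0.0149 -0.4402 -0.6177] turn [ 0.      0.0097 -0.0504]
```

>>> step_arm([
  {"x": -0.002,"y": 0,"z": 0,"ax": 0,"ay": 0,"az": 0,"grip": -1},
  {"x": -0.002,"y": 0,"z": 0,"ax": 0,"ay": 0,"az": 0,"grip": -1},
  {"x": -0.002,"y": 0,"z": 0,"ax": 0,"ay": 0,"az": 0,"grip": -1},
  {"x": -0.002,"y": 0,"z": -0.06,"ax": 0,"ay": 0,"az": 0,"grip": -1},
  {"x": -0.002,"y": 0,"z": -0.15,"ax": 0,"ay": 0,"az": 0,"grip": -1},
  {"x": -0.015,"y": -0.44,"z": -0.618,"ax": 0,"ay": 0,"az": -0.05,"grip": -1},
  {"x": -0.015,"y": -0.44,"z": -0.618,"ax": 0,"ay": 0,"az": -0.05,"grip": -1},
  {"x": -0.015,"y": -0.44,"z": -0.618,"ax": 0,"ay": 0,"az": -0.05,"grip": -1},
  {"x": -0.015,"y": -0.44,"z": -0.618,"ax": 0,"ay": 0,"az": -0.05,"grip": -1},
  {"x": -0.015,"y": -0.44,"z": -0.618,"ax": 0,"ay": 0,"az": -0.05,"grip": -1},
  {"x": -0.015,"y": -0.44,"z": -0.618,"ax": 0,"ay": 0,"az": -0.05,"grip": -1},
  {"x": -0.015,"y": -0.44,"z": -0.618,"ax": 0,"ay": 0,"az": -0.05,"grip": -1},
])

```text
time: 14.15
tool_pos: [0.5191, -0.2029, 0.3426]
tcp_rot: [0.004, 3.138, -0.004]
wrist_force: [0.5, 0.8, -0.3]
width: 1.005
grip_force: 0.0
```

```bash
python3 - <<'E'
from h import *
s=st();d=cam('wrist','w7')
print('lane');tops(d,.066,(.42,.78,-.03,.06));print('new');n=tops(d,.063,(.3,.75,-.42,-.06))
for a in n: plan((a[0]+.001,a[1]-.001,.12,a[2]))
E
```

```text
t 14.15 [ 0.5191 -0.2029  0.3426] rz [ 0.004  3.138 -0.004] F [ 0.5  0.8 -0.3] w 1.005 gf 0.0
lane
x 0.7605 y 0.0080 yaw -0.001  L 19.6 W 15.8
new
x 0.4451 y -0.3052 yaw 0.307  L 59.6 W 38.3
x 0.4500 y -0.1613 yaw -0.208  L 59.5 W 38.4
x 0.5713 y -0.2935 yaw -0.368  L 59.8 W 38.1
x 0.5731 y -0.1510 yaw -0.084  L 59.6 W 38.3
shift [ 0.1492 -0.2021  0.4481] turn [-0.0108  0.0095 -0.5921]
shift [0.1404 0.0857 0.4468] turn [-0.008   0.0119  0.3918]
shift [-0.1031 -0.178   0.4494] turn [-0.0071  0.0126  0.6978]
shift [-0.1058  0.1071  0.4481] turn [-0.0087  0.0114  0.1553]
```

>>> step_arm([
  {"x": -0.106,"y": 0.107,"z": 0.448,"ax": -0.009,"ay": 0.011,"az": 0.155,"grip": -1},
  {"x": -0.106,"y": 0.107,"z": 0.448,"ax": -0.009,"ay": 0.011,"az": 0.155,"grip": -1},
  {"x": -0.106,"y": 0.107,"z": 0.448,"ax": -0.009,"ay": 0.011,"az": 0.155,"grip": -1},
  {"x": -0.106,"y": 0.107,"z": 0.448,"ax": -0.009,"ay": 0.011,"az": 0.155,"grip": -1},
  {"x": -0.106,"y": 0.107,"z": 0.448,"ax": -0.009,"ay": 0.011,"az": 0.155,"grip": -1},
  {"x": -0.106,"y": 0.107,"z": 0.448,"ax": -0.009,"ay": 0.011,"az": 0.155,"grip": -1},
  {"x": -0.106,"y": 0.107,"z": 0.5,"ax": -0.009,"ay": 0.011,"az": 0.155,"grip": -1},
  {"x": -0.106,"y": 0.107,"z": 0.56,"ax": -0.009,"ay": 0.011,"az": 0.155,"grip": -1},
  {"x": -0.106,"y": 0.107,"z": 0.61,"ax": -0.009,"ay": 0.011,"az": 0.155,"grip": -1},
  {"x": -0.106,"y": 0.107,"z": 0.637,"ax": -0.009,"ay": 0.011,"az": 0.155,"grip": -1},
  {"x": -0.106,"y": 0.107,"z": 0.637,"ax": -0.009,"ay": 0.011,"az": 0.155,"grip": -1},
])

```text
time: 15.3
tool_pos: [0.57, -0.1459, 0.019]
tcp_rot: [-0.127, -3.13, -0.009]
wrist_force: [0.5, -0.3, 0.2]
width: 0.997
grip_force: 0.0
```

```bash
python3 - <<'E'
from h import *
s=st();d=cam('wrist','w8');tops(d,.063,(.5,.65,-.22,-.06));plan((.574,-.152,.025,-.084))
E
```

```text
t 15.30 [ 0.57   -0.1459  0.019 ] rz [-0.127 -3.13  -0.009] F [ 0.5 -0.3  0.2] w 0.997 gf 0.0
x 0.5708 y -0.1780 yaw -0.085  L 42.8 W 37.4
x 0.5758 y -0.1196 yaw -0.085  L 50.7 W 37.5
shift [-0.0062 -0.0109 -0.0092] turn [ 0.0089 -0.0133  0.0052]
```

>>> step_arm([
  {"x": -0.006,"y": -0.011,"z": -0.01,"ax": 0.009,"ay": -0.013,"az": 0,"grip": -1},
  {"x": -0.006,"y": -0.011,"z": -0.01,"ax": 0.009,"ay": -0.013,"az": 0,"grip": -1},
  {"x": -0.006,"y": -0.011,"z": -0.01,"ax": 0.009,"ay": -0.013,"az": 0,"grip": 1},
  {"x": -0.006,"y": -0.011,"z": -0.01,"ax": 0.009,"ay": -0.013,"az": 0,"grip": 1},
  {"x": -0.006,"y": -0.011,"z": -0.01,"ax": 0.009,"ay": -0.013,"az": 0,"grip": 1},
  {"x": -0.006,"y": -0.011,"z": -0.01,"ax": 0.009,"ay": -0.013,"az": 0,"grip": 1},
  {"x": -0.006,"y": -0.011,"z": -0.01,"ax": 0.009,"ay": -0.013,"az": 0,"grip": 1},
  {"x": -0.006,"y": -0.011,"z": -0.01,"ax": 0.009,"ay": -0.013,"az": 0,"grip": 1},
])

```text
time: 16.15
tool_pos: [0.5753, -0.1523, 0.0266]
tcp_rot: [0.128, 3.136, -0.001]
wrist_force: [-0.4, 0.5, 6.6]
width: 0.697
grip_force: 50.1
```

```bash
python3 - <<'E'
from h import *
s=st();d=cam('wrist','w8');tops(d,.063,(.5,.65,-.22,-.06));plan((.575,-.152,.10,-.084),(*lane(.146),.1,LY))
E
```

```text
t 16.15 [ 0.5753 -0.1523  0.0266] rz [ 1.280e-01  3.136e+00 -1.000e-03] F [-0.4  0.5  6.6] w 0.697 gf 50.1
x 0.5716 y -0.1744 yaw 1.489  L 37.5 W 32.1
x 0.5752 y -0.1308 yaw 1.489  L 37.5 W 31.9
shift [ 0.0002  0.0005 -0.1468] turn [-0.0009  0.0054  0.0049]
shift [ 0.0367  0.3405 -0.1471] turn [-0.0011  0.0054 -0.1059]
```

>>> step_arm([
  {"x": 0,"y": 0,"z": -0.03,"ax": 0,"ay": 0,"az": 0,"grip": 1},
  {"x": 0,"y": 0,"z": -0.08,"ax": 0,"ay": 0,"az": 0,"grip": 1},
  {"x": 0,"y": 0,"z": -0.147,"ax": 0,"ay": 0,"az": 0,"grip": 1},
  {"x": 0.01,"y": 0.07,"z": -0.147,"ax": 0,"ay": 0,"az": -0.05,"grip": 1},
  {"x": 0.02,"y": 0.15,"z": -0.147,"ax": 0,"ay": 0,"az": -0.106,"grip": 1},
  {"x": 0.03,"y": 0.23,"z": -0.147,"ax": 0,"ay": 0,"az": -0.106,"grip": 1},
  {"x": 0.037,"y": 0.31,"z": -0.147,"ax": 0,"ay": 0,"az": -0.106,"grip": 1},
  {"x": 0.037,"y": 0.34,"z": -0.147,"ax": 0,"ay": 0,"az": -0.106,"grip": 1},
  {"x": 0.037,"y": 0.34,"z": -0.147,"ax": 0,"ay": 0,"az": -0.106,"grip": 1},
  {"x": 0.037,"y": 0.34,"z": -0.147,"ax": 0,"ay": 0,"az": -0.106,"grip": 1},
])

```text
time: 17.2
tool_pos: [0.5694, 0.0185, 0.0987]
tcp_rot: [0.039, 3.141, -0.002]
wrist_force: [0.6, -0.4, -3.2]
width: 0.695
grip_force: 49.8
```

```bash
python3 - <<'E'
from h import *
s=st();d=cam('wrist','w9');print('row');tops(d,.066,(.42,.54,-.03,.06));print('held');tops(d,.14,(.53,.62,-.03,.06))
plan((*lane(.142),.033,LY),(*lane(.1338),.0297,LY))
E
```

```text
t 17.20 [0.5694 0.0185 0.0987] rz [ 3.900e-02  3.141e+00 -2.000e-03] F [ 0.6 -0.4 -3.2] w 0.695 gf 49.8
row
x 0.4844 y 0.0024 yaw 1.569  L 105.7 W 25.5
x 0.4471 y 0.0416 yaw -0.025  L 30.0 W 28.4
x 0.5001 y 0.0383 yaw 1.550  L 75.9 W 24.0
held
x 0.5642 y 0.0221 yaw -0.024  L 64.6 W 35.8
x 0.5640 y 0.0144 yaw -0.024  L 64.6 W 35.8
shift [0.0058 0.0021 0.1314] turn [-0.002   0.0011  0.0003]
shift [0.0222 0.0021 0.138 ] turn [-0.002   0.0011  0.0003]
```

>>> step_arm([
  {"x": 0.002,"y": 0.002,"z": 0.05,"ax": 0,"ay": 0,"az": 0,"grip": 1},
  {"x": 0.004,"y": 0.002,"z": 0.09,"ax": 0,"ay": 0,"az": 0,"grip": 1},
  {"x": 0.006,"y": 0.002,"z": 0.12,"ax": 0,"ay": 0,"az": 0,"grip": 1},
  {"x": 0.006,"y": 0.002,"z": 0.131,"ax": 0,"ay": 0,"az": 0,"grip": 1},
  {"x": 0.006,"y": 0.002,"z": 0.136,"ax": 0,"ay": 0,"az": 0,"grip": 1},
  {"x": 0.012,"y": 0.002,"z": 0.138,"ax": 0,"ay": 0,"az": 0,"grip": 1},
  {"x": 0.018,"y": 0.002,"z": 0.138,"ax": 0,"ay": 0,"az": 0,"grip": 1},
  {"x": 0.022,"y": 0.002,"z": 0.138,"ax": 0,"ay": 0,"az": 0,"grip": 1},
  {"x": 0.025,"y": 0.002,"z": 0.138,"ax": 0,"ay": 0,"az": 0,"grip": 1},
  {"x": 0.025,"y": 0.002,"z": 0.138,"ax": 0,"ay": 0,"az": 0,"grip": 1},
])

```text
time: 18.25
tool_pos: [0.5585, 0.0202, 0.0306]
tcp_rot: [0.04, 3.137, -0.0]
wrist_force: [3.4, -0.2, -2.8]
width: 0.69
grip_force: 49.5
```

```bash
python3 - <<'E'
from h import *
s=st();d=cam('wrist','w10');print('row');tops(d,.066,(.42,.7,-.03,.06))
plan((.52,-.2,.34,0))
E
```

```text
t 18.25 [0.5585 0.0202 0.0306] rz [ 0.04   3.137 -0.   ] F [ 3.4 -0.2 -2.8] w 0.690 gf 49.5
row
x 0.4707 y 0.0027 yaw 1.553  L 55.4 W 24.6
x 0.4716 y 0.0387 yaw 1.559  L 55.6 W 24.3
x 0.5273 y 0.0005 yaw 1.410  L 58.9 W 28.1
x 0.5285 y 0.0392 yaw -1.429  L 59.9 W 29.0
x 0.5571 y 0.0198 yaw -0.026  L 60.2 W 37.4
shift [ 0.0633 -0.4424 -0.6189] turn [-0.0006  0.0073 -0.0489]
```

>>> step_arm([
  {"x": -0.002,"y": 0,"z": 0.002,"ax": 0,"ay": 0,"az": 0,"grip": 1},
  {"x": -0.002,"y": 0,"z": 0.002,"ax": 0,"ay": 0,"az": 0,"grip": -1},
  {"x": -0.002,"y": 0,"z": 0.002,"ax": 0,"ay": 0,"az": 0,"grip": -1},
  {"x": -0.002,"y": 0,"z": 0.002,"ax": 0,"ay": 0,"az": 0,"grip": -1},
  {"x": -0.002,"y": 0,"z": -0.08,"ax": 0,"ay": 0,"az": 0,"grip": -1},
  {"x": -0.002,"y": 0,"z": -0.17,"ax": 0,"ay": 0,"az": 0,"grip": -1},
  {"x": 0.1,"y": -0.44,"z": -0.5,"ax": 0,"ay": 0,"az": -0.05,"grip": -1},
  {"x": 0.1,"y": -0.44,"z": -0.5,"ax": 0,"ay": 0,"az": -0.05,"grip": -1},
  {"x": 0.1,"y": -0.44,"z": -0.5,"ax": 0,"ay": 0,"az": -0.05,"grip": -1},
  {"x": 0.1,"y": -0.44,"z": -0.5,"ax": 0,"ay": 0,"az": -0.05,"grip": -1},
  {"x": 0.1,"y": -0.44,"z": -0.5,"ax": 0,"ay": 0,"az": -0.05,"grip": -1},
  {"x": 0.1,"y": -0.44,"z": -0.5,"ax": 0,"ay": 0,"az": -0.05,"grip": -1},
])

```text
time: 19.5
tool_pos: [0.5011, -0.2012, 0.2827]
tcp_rot: [0.002, 3.138, -0.004]
wrist_force: [1.1, -0.2, -0.6]
width: 1.0
grip_force: 0.0
```

>>> step_arm([
  {"x": 0,"y": 0,"z": 0,"ax": 0,"ay": 0,"az": 0,"grip": -1},
  {"x": 0,"y": 0,"z": 0,"ax": 0,"ay": 0,"az": 0,"grip": -1},
  {"x": 0,"y": 0,"z": 0,"ax": 0,"ay": 0,"az": 0,"grip": -1},
])

```text
time: 19.8
tool_pos: [0.5007, -0.1971, 0.278]
tcp_rot: [0.002, -3.14, -0.002]
wrist_force: [-0.4, -0.4, 0.6]
width: 0.999
grip_force: 0.0
```

```bash
python3 - <<'E'
from h import *
s=st();d=cam('wrist','w11')
print('new');n=tops(d,.063,(.3,.75,-.42,-.06))
for a in n: plan((a[0]+.001,a[1]-.001,.025,a[2]))
E
```

```text
t 19.80 [ 0.5007 -0.1971  0.278 ] rz [ 2.00e-03 -3.14e+00 -2.00e-03] F [-0.4 -0.4  0.6] w 0.999 gf 0.0
new
x 0.4451 y -0.3050 yaw 0.308  L 59.7 W 38.3
x 0.4499 y -0.1612 yaw -0.208  L 59.7 W 38.5
x 0.5713 y -0.2934 yaw -0.369  L 59.8 W 38.2
x 0.6927 y -0.3783 yaw -0.000  L 17.3 W 13.4
shift [ 0.1085 -0.2187  0.5056] turn [ 0.0033 -0.0034 -0.5844]
shift [0.0985 0.0688 0.506 ] turn [ 0.0023 -0.0041  0.3996]
shift [-0.144  -0.1959  0.5051] turn [ 0.002  -0.0043  0.7071]
shift [-0.3865 -0.3662  0.5044] turn [ 0.0028 -0.0038  0.0039]
```

>>> step_arm([
  {"x": 0.099,"y": 0.069,"z": 0.1,"ax": 0,"ay": 0,"az": 0.4,"grip": -1},
  {"x": 0.099,"y": 0.069,"z": 0.2,"ax": 0,"ay": 0,"az": 0.4,"grip": -1},
  {"x": 0.099,"y": 0.069,"z": 0.3,"ax": 0,"ay": 0,"az": 0.4,"grip": -1},
  {"x": 0.099,"y": 0.069,"z": 0.3,"ax": 0,"ay": 0,"az": 0.4,"grip": -1},
  {"x": 0.099,"y": 0.069,"z": 0.36,"ax": 0,"ay": 0,"az": 0.4,"grip": -1},
  {"x": 0.099,"y": 0.069,"z": 0.42,"ax": 0,"ay": 0,"az": 0.4,"grip": -1},
  {"x": 0.099,"y": 0.069,"z": 0.47,"ax": 0,"ay": 0,"az": 0.4,"grip": -1},
  {"x": 0.099,"y": 0.069,"z": 0.506,"ax": 0,"ay": 0,"az": 0.4,"grip": -1},
  {"x": 0.099,"y": 0.069,"z": 0.506,"ax": 0,"ay": 0,"az": 0.4,"grip": -1},
  {"x": 0.099,"y": 0.069,"z": 0.506,"ax": 0,"ay": 0,"az": 0.4,"grip": -1},
])

```text
time: 20.85
tool_pos: [0.4514, -0.1628, 0.0259]
tcp_rot: [-0.325, -3.123, -0.001]
wrist_force: [-0.8, -0.0, 0.1]
width: 0.999
grip_force: 0.0
```

```bash
python3 - <<'E'
from h import *
s=st();d=cam('wrist');tops(d,.063,(.4,.55,-.22,-.06));plan((.451,-.1622,.025,-.208))
E
```

```text
t 20.85 [ 0.4514 -0.1628  0.0259] rz [-3.250e-01 -3.123e+00 -1.000e-03] F [-0.8 -0.   0.1] w 0.999 gf 0.0
x 0.4434 y -0.1926 yaw -0.208  L 52.3 W 37.3
x 0.4562 y -0.1317 yaw -0.208  L 48.4 W 37.3
shift [0.0031 0.0018 0.0038] turn [-0.0001  0.0016  0.0001]
```

>>> step_arm([
  {"x": 0.003,"y": 0.002,"z": 0.002,"ax": 0,"ay": 0,"az": 0,"grip": 1},
  {"x": 0.003,"y": 0.002,"z": 0.002,"ax": 0,"ay": 0,"az": 0,"grip": 1},
  {"x": 0.003,"y": 0.002,"z": 0.002,"ax": 0,"ay": 0,"az": 0,"grip": 1},
  {"x": 0.003,"y": 0.002,"z": 0.002,"ax": 0,"ay": 0,"az": 0,"grip": 1},
  {"x": 0.003,"y": 0.002,"z": 0.002,"ax": 0,"ay": 0,"az": 0,"grip": 1},
  {"x": 0.003,"y": 0.002,"z": 0.002,"ax": 0,"ay": 0,"az": 0,"grip": 1},
  {"x": 0.003,"y": 0.002,"z": -0.05,"ax": 0,"ay": 0,"az": 0,"grip": 1},
  {"x": 0.003,"y": 0.002,"z": -0.13,"ax": 0,"ay": 0,"az": 0,"grip": 1},
  {"x": 0.003,"y": 0.002,"z": -0.2,"ax": 0,"ay": 0,"az": 0,"grip": 1},
  {"x": 0.003,"y": 0.002,"z": -0.2,"ax": 0,"ay": 0,"az": 0,"grip": 1},
  {"x": 0.003,"y": 0.002,"z": -0.2,"ax": 0,"ay": 0,"az": 0,"grip": 1},
])

```text
time: 22.0
tool_pos: [0.4509, -0.1629, 0.1271]
tcp_rot: [0.328, 3.122, -0.001]
wrist_force: [-1.3, 0.5, -3.0]
width: 0.694
grip_force: 50.1
```

```bash
python3 - <<'E'
from h import *
s=st();plan((*lane(.186),.125,LY))
E
```

```text
t 22.00 [ 0.4509 -0.1629  0.1271] rz [ 3.280e-01  3.122e+00 -1.000e-03] F [-1.3  0.5 -3. ] w 0.694 gf 50.1
shift [-0.2375  0.42    0.0045] turn [-0.0015  0.0044 -0.3498]
```

>>> step_arm([
  {"x": -0.04,"y": 0.07,"z": 0.0,"ax": 0,"ay": 0,"az": -0.1,"grip": 1},
  {"x": -0.09,"y": 0.15,"z": 0.0,"ax": 0,"ay": 0,"az": -0.2,"grip": 1},
  {"x": -0.13,"y": 0.23,"z": 0.0,"ax": 0,"ay": 0,"az": -0.3,"grip": 1},
  {"x": -0.18,"y": 0.31,"z": 0.0,"ax": 0,"ay": 0,"az": -0.35,"grip": 1},
  {"x": -0.22,"y": 0.38,"z": 0.0,"ax": 0,"ay": 0,"az": -0.35,"grip": 1},
  {"x": -0.238,"y": 0.42,"z": 0.004,"ax": 0,"ay": 0,"az": -0.35,"grip": 1},
  {"x": -0.238,"y": 0.42,"z": 0.004,"ax": 0,"ay": 0,"az": -0.35,"grip": 1},
  {"x": -0.238,"y": 0.42,"z": 0.004,"ax": 0,"ay": 0,"az": -0.35,"grip": 1},
  {"x": -0.238,"y": 0.42,"z": 0.004,"ax": 0,"ay": 0,"az": -0.35,"grip": 1},
])

```text
time: 22.9
tool_pos: [0.6088, 0.017, 0.1233]
tcp_rot: [-0.042, -3.139, 0.001]
wrist_force: [-0.4, 0.2, -1.9]
width: 0.694
grip_force: 50.2
```

```bash
python3 - <<'E'
from h import *
s=st();d=cam('wrist','w12');print('row');tops(d,.066,(.42,.62,-.03,.06));print('held');tops(d,s['tool_pos'][2]+.0365,(.53,.7,-.03,.06))
plan((*lane(.182),.033,LY),(*lane(.172),.0297,LY))
E
```

```text
t 22.90 [0.6088 0.017  0.1233] rz [-4.200e-02 -3.139e+00  1.000e-03] F [-0.4  0.2 -1.9] w 0.694 gf 50.2
row
x 0.5191 y 0.0022 yaw 1.558  L 112.5 W 24.5
x 0.4816 y 0.0386 yaw 1.545  L 35.2 W 23.8
x 0.5187 y 0.0378 yaw 1.545  L 36.9 W 23.7
x 0.5573 y 0.0379 yaw 1.543  L 37.8 W 24.3
held
x 0.5442 y 0.0290 yaw 1.543  L 20.1 W 12.9
x 0.6071 y 0.0386 yaw 1.545  L 37.3 W 31.9
x 0.6062 y -0.0052 yaw 1.545  L 36.8 W 32.0
shift [0.0048 0.0022 0.1815] turn [-0.0014 -0.0027 -0.0018]
shift [0.0248 0.0021 0.1882] turn [-0.0014 -0.0027 -0.0018]
```

>>> step_arm([
  {"x": 0.002,"y": 0.002,"z": 0.07,"ax": 0,"ay": 0,"az": 0,"grip": 1},
  {"x": 0.004,"y": 0.002,"z": 0.13,"ax": 0,"ay": 0,"az": 0,"grip": 1},
  {"x": 0.005,"y": 0.002,"z": 0.165,"ax": 0,"ay": 0,"az": 0,"grip": 1},
  {"x": 0.005,"y": 0.002,"z": 0.178,"ax": 0,"ay": 0,"az": 0,"grip": 1},
  {"x": 0.005,"y": 0.002,"z": 0.184,"ax": 0,"ay": 0,"az": 0,"grip": 1},
  {"x": 0.01,"y": 0.002,"z": 0.187,"ax": 0,"ay": 0,"az": 0,"grip": 1},
  {"x": 0.016,"y": 0.002,"z": 0.187,"ax": 0,"ay": 0,"az": 0,"grip": 1},
  {"x": 0.021,"y": 0.002,"z": 0.187,"ax": 0,"ay": 0,"az": 0,"grip": 1},
  {"x": 0.025,"y": 0.002,"z": 0.187,"ax": 0,"ay": 0,"az": 0,"grip": 1},
  {"x": 0.025,"y": 0.002,"z": 0.187,"ax": 0,"ay": 0,"az": 0,"grip": 1},
])

```text
time: 23.95
tool_pos: [0.5982, 0.0195, 0.0317]
tcp_rot: [0.04, 3.14, -0.0]
wrist_force: [0.5, -0.4, -2.6]
width: 0.692
grip_force: 50.2
```

```bash
python3 - <<'E'
from h import *
s=st();d=cam('wrist','w13');print('row');tops(d,.066,(.42,.7,-.03,.06))
plan((.52,-.24,.28,0))
E
```

```text
t 23.95 [0.5982 0.0195 0.0317] rz [ 0.04  3.14 -0.  ] F [ 0.5 -0.4 -2.6] w 0.692 gf 50.2
row
x 0.5094 y 0.0021 yaw 1.548  L 54.1 W 23.7
x 0.5104 y 0.0380 yaw 1.545  L 54.1 W 23.7
x 0.5668 y 0.0001 yaw 1.399  L 61.6 W 28.6
x 0.5678 y 0.0392 yaw -1.438  L 61.9 W 28.4
x 0.5977 y 0.0190 yaw -0.026  L 60.5 W 37.7
shift [ 0.1427 -0.5228 -0.4968] turn [-0.0006  0.0029 -0.0489]
```

>>> step_arm([
  {"x": 0.0,"y": 0,"z": 0.003,"ax": 0,"ay": 0,"az": 0,"grip": 1},
  {"x": 0.003,"y": 0,"z": 0.004,"ax": 0,"ay": 0,"az": 0,"grip": 1},
  {"x": 0.006,"y": 0,"z": 0.004,"ax": 0,"ay": 0,"az": 0,"grip": 1},
  {"x": 0.006,"y": 0,"z": 0.004,"ax": 0,"ay": 0,"az": 0,"grip": 1},
])

```text
time: 24.4
tool_pos: [0.5964, 0.0194, 0.0299]
tcp_rot: [0.04, 3.138, -0.0]
wrist_force: [2.6, 0.6, 0.4]
width: 0.698
grip_force: 50.6
```

>>> step_arm([
  {"x": 0,"y": 0,"z": 0.0,"ax": 0,"ay": 0,"az": 0,"grip": -1},
  {"x": 0,"y": 0,"z": 0.0,"ax": 0,"ay": 0,"az": 0,"grip": -1},
  {"x": 0,"y": 0,"z": 0.0,"ax": 0,"ay": 0,"az": 0,"grip": -1},
  {"x": 0,"y": 0,"z": -0.08,"ax": 0,"ay": 0,"az": 0,"grip": -1},
  {"x": 0,"y": 0,"z": -0.17,"ax": 0,"ay": 0,"az": 0,"grip": -1},
  {"x": 0.14,"y": -0.52,"z": -0.5,"ax": 0,"ay": 0,"az": -0.049,"grip": -1},
  {"x": 0.14,"y": -0.52,"z": -0.5,"ax": 0,"ay": 0,"az": -0.049,"grip": -1},
  {"x": 0.14,"y": -0.52,"z": -0.5,"ax": 0,"ay": 0,"az": -0.049,"grip": -1},
  {"x": 0.14,"y": -0.52,"z": -0.5,"ax": 0,"ay": 0,"az": -0.049,"grip": -1},
  {"x": 0.14,"y": -0.52,"z": -0.5,"ax": 0,"ay": 0,"az": -0.049,"grip": -1},
  {"x": 0.14,"y": -0.52,"z": -0.5,"ax": 0,"ay": 0,"az": -0.049,"grip": -1},
  {"x": 0.14,"y": -0.52,"z": -0.5,"ax": 0,"ay": 0,"az": -0.049,"grip": -1},
])

```text
time: 25.6
tool_pos: [0.5183, -0.2427, 0.2829]
tcp_rot: [0.005, 3.137, -0.006]
wrist_force: [0.2, 0.6, 0.6]
width: 1.0
grip_force: 0.0
```

>>> step_arm([
  {"x": 0,"y": 0,"z": 0,"ax": 0,"ay": 0,"az": 0,"grip": -1},
  {"x": 0,"y": 0,"z": 0,"ax": 0,"ay": 0,"az": 0,"grip": -1},
  {"x": 0,"y": 0,"z": 0,"ax": 0,"ay": 0,"az": 0,"grip": -1},
])

```text
time: 25.9
tool_pos: [0.5179, -0.2367, 0.2771]
tcp_rot: [0.002, -3.14, -0.003]
wrist_force: [-0.1, -0.3, 0.1]
width: 0.998
grip_force: 0.0
```

```bash
python3 - <<'E'
from h import *
s=st();d=cam('wrist','w14')
print('new');n=tops(d,.063,(.3,.65,-.42,-.06))
for a in n: plan((a[0]+.001,a[1]-.001,.024,a[2]))
E
```

```text
t 25.90 [ 0.5179 -0.2367  0.2771] rz [ 2.00e-03 -3.14e+00 -3.00e-03] F [-0.1 -0.3  0.1] w 0.998 gf 0.0
new
x 0.4452 y -0.3051 yaw 0.309  L 59.7 W 38.2
x 0.5714 y -0.2932 yaw -0.367  L 59.7 W 38.1
shift [ 0.1429 -0.1395  0.5065] turn [ 0.0039 -0.0033 -0.5868]
shift [-0.1096 -0.1161  0.506 ] turn [ 0.0025 -0.0044  0.7052]
```

Next is the carton at (0.571,-0.293), yaw -0.367.

>>> step_arm([
  {"x": -0.11,"y": -0.116,"z": 0.1,"ax": 0,"ay": 0,"az": 0.705,"grip": -1},
  {"x": -0.11,"y": -0.116,"z": 0.2,"ax": 0,"ay": 0,"az": 0.705,"grip": -1},
  {"x": -0.11,"y": -0.116,"z": 0.3,"ax": 0,"ay": 0,"az": 0.705,"grip": -1},
  {"x": -0.11,"y": -0.116,"z": 0.3,"ax": 0,"ay": 0,"az": 0.705,"grip": -1},
  {"x": -0.11,"y": -0.116,"z": 0.36,"ax": 0,"ay": 0,"az": 0.705,"grip": -1},
  {"x": -0.11,"y": -0.116,"z": 0.42,"ax": 0,"ay": 0,"az": 0.705,"grip": -1},
  {"x": -0.11,"y": -0.116,"z": 0.47,"ax": 0,"ay": 0,"az": 0.705,"grip": -1},
  {"x": -0.11,"y": -0.116,"z": 0.506,"ax": 0,"ay": 0,"az": 0.705,"grip": -1},
  {"x": -0.11,"y": -0.116,"z": 0.506,"ax": 0,"ay": 0,"az": 0.705,"grip": -1},
  {"x": -0.11,"y": -0.116,"z": 0.506,"ax": 0,"ay": 0,"az": 0.705,"grip": -1},
])

```text
time: 26.95
tool_pos: [0.5733, -0.2952, 0.0253]
tcp_rot: [-0.574, -3.087, -0.001]
wrist_force: [-0.0, -0.0, 1.6]
width: 1.002
grip_force: 0.0
```

```bash
python3 - <<'E'
from h import *
s=st();d=cam('wrist');tops(d,.063,(.5,.65,-.36,-.22));plan((.5724,-.2942,.025,-.368))
E
```

```text
t 26.95 [ 0.5733 -0.2952  0.0253] rz [-5.740e-01 -3.087e+00 -1.000e-03] F [-0.  -0.   1.6] w 1.002 gf 0.0
x 0.5598 y -0.3229 yaw -0.378  L 52.0 W 38.0
x 0.5823 y -0.2651 yaw -0.368  L 48.6 W 38.0
shift [0.0048 0.002  0.0033] turn [ 0.0002  0.0024 -0.0002]
```

>>> step_arm([
  {"x": 0.005,"y": 0.002,"z": 0.002,"ax": 0,"ay": 0,"az": 0,"grip": 1},
  {"x": 0.005,"y": 0.002,"z": 0.002,"ax": 0,"ay": 0,"az": 0,"grip": 1},
  {"x": 0.005,"y": 0.002,"z": 0.002,"ax": 0,"ay": 0,"az": 0,"grip": 1},
  {"x": 0.005,"y": 0.002,"z": 0.002,"ax": 0,"ay": 0,"az": 0,"grip": 1},
  {"x": 0.005,"y": 0.002,"z": 0.002,"ax": 0,"ay": 0,"az": 0,"grip": 1},
  {"x": 0.005,"y": 0.002,"z": 0.002,"ax": 0,"ay": 0,"az": 0,"grip": 1},
  {"x": 0.005,"y": 0.002,"z": -0.05,"ax": 0,"ay": 0,"az": 0,"grip": 1},
  {"x": 0.005,"y": 0.002,"z": -0.13,"ax": 0,"ay": 0,"az": 0,"grip": 1},
  {"x": 0.005,"y": 0.002,"z": -0.2,"ax": 0,"ay": 0,"az": 0,"grip": 1},
  {"x": 0.005,"y": 0.002,"z": -0.2,"ax": 0,"ay": 0,"az": 0,"grip": 1},
  {"x": 0.005,"y": 0.002,"z": -0.2,"ax": 0,"ay": 0,"az": 0,"grip": 1},
])

```text
time: 28.1
tool_pos: [0.5718, -0.2952, 0.1271]
tcp_rot: [0.576, 3.086, -0.001]
wrist_force: [-0.2, 0.7, -2.6]
width: 0.697
grip_force: 49.5
```

```bash
python3 - <<'E'
from h import *
s=st();plan((*lane(.2225),.125,LY))
E
```

```text
t 28.10 [ 0.5718 -0.2952  0.1271] rz [ 5.760e-01  3.086e+00 -1.000e-03] F [-0.2  0.7 -2.6] w 0.697 gf 49.5
shift [0.0849 0.6365 0.0037] turn [-0.0016  0.0047 -0.6558]
```

>>> step_arm([
  {"x": 0.01,"y": 0.07,"z": 0.0,"ax": 0,"ay": 0,"az": -0.1,"grip": 1},
  {"x": 0.02,"y": 0.15,"z": 0.0,"ax": 0,"ay": 0,"az": -0.2,"grip": 1},
  {"x": 0.03,"y": 0.23,"z": 0.0,"ax": 0,"ay": 0,"az": -0.3,"grip": 1},
  {"x": 0.04,"y": 0.31,"z": 0.0,"ax": 0,"ay": 0,"az": -0.4,"grip": 1},
  {"x": 0.05,"y": 0.39,"z": 0.0,"ax": 0,"ay": 0,"az": -0.5,"grip": 1},
  {"x": 0.06,"y": 0.47,"z": 0.0,"ax": 0,"ay": 0,"az": -0.6,"grip": 1},
  {"x": 0.075,"y": 0.55,"z": 0.0,"ax": 0,"ay": 0,"az": -0.656,"grip": 1},
  {"x": 0.085,"y": 0.61,"z": 0.004,"ax": 0,"ay": 0,"az": -0.656,"grip": 1},
  {"x": 0.085,"y": 0.637,"z": 0.004,"ax": 0,"ay": 0,"az": -0.656,"grip": 1},
  {"x": 0.085,"y": 0.637,"z": 0.004,"ax": 0,"ay": 0,"az": -0.656,"grip": 1},
  {"x": 0.085,"y": 0.637,"z": 0.004,"ax": 0,"ay": 0,"az": -0.656,"grip": 1},
  {"x": 0.085,"y": 0.637,"z": 0.004,"ax": 0,"ay": 0,"az": -0.656,"grip": 1},
])

```text
time: 29.3
tool_pos: [0.6462, 0.016, 0.1235]
tcp_rot: [-0.043, -3.141, 0.001]
wrist_force: [0.1, 0.4, -1.5]
width: 0.695
grip_force: 49.7
```

```bash
python3 - <<'E'
from h import *
s=st();d=cam('wrist','w15');print('row');tops(d,.066,(.42,.66,-.03,.06));print('held');tops(d,s['tool_pos'][2]+.0365,(.61,.7,-.03,.06))
plan((*lane(.219),.033,LY),(*lane(.21),.0295,LY))
E
```

```text
t 29.30 [0.6462 0.016  0.1235] rz [-4.300e-02 -3.141e+00  1.000e-03] F [ 0.1  0.4 -1.5] w 0.695 gf 49.7
row
x 0.5566 y 0.0016 yaw 1.549  L 112.4 W 24.9
x 0.5573 y 0.0376 yaw 1.564  L 112.0 W 24.6
held
x 0.6438 y -0.0062 yaw 1.545  L 37.4 W 31.9
x 0.6449 y 0.0375 yaw 1.544  L 37.4 W 31.8
shift [0.0056 0.0021 0.1817] turn [-0.0014 -0.     -0.0028]
shift [0.0236 0.0021 0.1887] turn [-0.0014 -0.     -0.0028]
```

>>> step_arm([
  {"x": 0.002,"y": 0.002,"z": 0.07,"ax": 0,"ay": 0,"az": 0,"grip": 1},
  {"x": 0.004,"y": 0.002,"z": 0.13,"ax": 0,"ay": 0,"az": 0,"grip": 1},
  {"x": 0.005,"y": 0.002,"z": 0.165,"ax": 0,"ay": 0,"az": 0,"grip": 1},
  {"x": 0.005,"y": 0.002,"z": 0.178,"ax": 0,"ay": 0,"az": 0,"grip": 1},
  {"x": 0.005,"y": 0.002,"z": 0.186,"ax": 0,"ay": 0,"az": 0,"grip": 1},
  {"x": 0.01,"y": 0.002,"z": 0.19,"ax": 0,"ay": 0,"az": 0,"grip": 1},
  {"x": 0.016,"y": 0.002,"z": 0.19,"ax": 0,"ay": 0,"az": 0,"grip": 1},
  {"x": 0.022,"y": 0.002,"z": 0.19,"ax": 0,"ay": 0,"az": 0,"grip": 1},
  {"x": 0.026,"y": 0.002,"z": 0.19,"ax": 0,"ay": 0,"az": 0,"grip": 1},
  {"x": 0.027,"y": 0.002,"z": 0.19,"ax": 0,"ay": 0,"az": 0,"grip": 1},
])

```text
time: 30.35
tool_pos: [0.6341, 0.0189, 0.0302]
tcp_rot: [0.04, 3.138, -0.001]
wrist_force: [2.0, 0.3, -1.0]
width: 0.69
grip_force: 49.6
```

```bash
python3 - <<'E'
from h import *
s=st();d=cam('wrist','w16');print('row');tops(d,.066,(.42,.7,-.03,.06))
plan((.50,-.26,.28,0))
E
```

```text
t 30.35 [0.6341 0.0189 0.0302] rz [ 4.000e-02  3.138e+00 -1.000e-03] F [ 2.   0.3 -1. ] w 0.690 gf 49.6
row
x 0.5467 y 0.0017 yaw 1.545  L 55.8 W 24.6
x 0.5475 y 0.0376 yaw 1.546  L 55.4 W 24.5
x 0.6030 y -0.0003 yaw 1.403  L 58.4 W 28.3
x 0.6041 y 0.0382 yaw -1.441  L 58.9 W 28.8
x 0.6324 y 0.0185 yaw -0.026  L 59.6 W 37.2
shift [ 0.2525 -0.5647 -0.5003] turn [-0.0006  0.0052 -0.0489]
```

Contact again. Release and look for the last one.

>>> step_arm([
  {"x": 0,"y": 0,"z": 0.0,"ax": 0,"ay": 0,"az": 0,"grip": -1},
  {"x": 0,"y": 0,"z": 0.0,"ax": 0,"ay": 0,"az": 0,"grip": -1},
  {"x": 0,"y": 0,"z": 0.0,"ax": 0,"ay": 0,"az": 0,"grip": -1},
  {"x": 0,"y": 0,"z": -0.08,"ax": 0,"ay": 0,"az": 0,"grip": -1},
  {"x": 0,"y": 0,"z": -0.17,"ax": 0,"ay": 0,"az": 0,"grip": -1},
  {"x": 0.04,"y": -0.09,"z": -0.24,"ax": 0,"ay": 0,"az": -0.049,"grip": -1},
  {"x": 0.25,"y": -0.56,"z": -0.5,"ax": 0,"ay": 0,"az": -0.049,"grip": -1},
  {"x": 0.25,"y": -0.56,"z": -0.5,"ax": 0,"ay": 0,"az": -0.049,"grip": -1},
  {"x": 0.25,"y": -0.56,"z": -0.5,"ax": 0,"ay": 0,"az": -0.049,"grip": -1},
  {"x": 0.25,"y": -0.56,"z": -0.5,"ax": 0,"ay": 0,"az": -0.049,"grip": -1},
  {"x": 0.25,"y": -0.56,"z": -0.5,"ax": 0,"ay": 0,"az": -0.049,"grip": -1},
  {"x": 0.25,"y": -0.56,"z": -0.5,"ax": 0,"ay": 0,"az": -0.049,"grip": -1},
])

```text
time: 31.6
tool_pos: [0.5, -0.2592, 0.2805]
tcp_rot: [0.0, 3.14, -0.001]
wrist_force: [1.4, -0.4, -0.8]
width: 1.001
grip_force: 0.0
```

>>> step_arm([
  {"x": 0,"y": 0,"z": 0,"ax": 0,"ay": 0,"az": 0,"grip": -1},
  {"x": 0,"y": 0,"z": 0,"ax": 0,"ay": 0,"az": 0,"grip": -1},
  {"x": 0,"y": 0,"z": 0,"ax": 0,"ay": 0,"az": 0,"grip": -1},
  {"x": 0,"y": 0,"z": 0,"ax": 0,"ay": 0,"az": 0,"grip": -1},
  {"x": 0,"y": 0,"z": 0,"ax": 0,"ay": 0,"az": 0,"grip": -1},
])

```text
time: 32.1
tool_pos: [0.5012, -0.2564, 0.278]
tcp_rot: [0.003, -3.141, -0.001]
wrist_force: [-0.2, 0.0, 0.5]
width: 0.997
grip_force: 0.0
```

```bash
python3 - <<'E'
from h import *
s=st();d=cam('wrist','w17')
print('new');n=tops(d,.063,(.35,.62,-.42,-.06))
for a in n: plan((a[0]+.001,a[1]-.001,.024,a[2]))
E
```

```text
t 32.10 [ 0.5012 -0.2564  0.278 ] rz [ 3.000e-03 -3.141e+00 -1.000e-03] F [-0.2  0.   0.5] w 0.997 gf 0.0
new
x 0.4452 y -0.3051 yaw 0.307  L 59.6 W 38.1
shift [ 0.11   -0.0992  0.5085] turn [ 0.0013 -0.0009 -0.5832]
```

>>> step_arm([
  {"x": 0.11,"y": -0.099,"z": 0.1,"ax": 0,"ay": 0,"az": -0.583,"grip": -1},
  {"x": 0.11,"y": -0.099,"z": 0.2,"ax": 0,"ay": 0,"az": -0.583,"grip": -1},
  {"x": 0.11,"y": -0.099,"z": 0.3,"ax": 0,"ay": 0,"az": -0.583,"grip": -1},
  {"x": 0.11,"y": -0.099,"z": 0.3,"ax": 0,"ay": 0,"az": -0.583,"grip": -1},
  {"x": 0.11,"y": -0.099,"z": 0.36,"ax": 0,"ay": 0,"az": -0.583,"grip": -1},
  {"x": 0.11,"y": -0.099,"z": 0.42,"ax": 0,"ay": 0,"az": -0.583,"grip": -1},
  {"x": 0.11,"y": -0.099,"z": 0.47,"ax": 0,"ay": 0,"az": -0.583,"grip": -1},
  {"x": 0.11,"y": -0.099,"z": 0.506,"ax": 0,"ay": 0,"az": -0.583,"grip": -1},
  {"x": 0.11,"y": -0.099,"z": 0.506,"ax": 0,"ay": 0,"az": -0.583,"grip": -1},
  {"x": 0.11,"y": -0.099,"z": 0.506,"ax": 0,"ay": 0,"az": -0.583,"grip": -1},
])

```text
time: 33.15
tool_pos: [0.4464, -0.3068, 0.026]
tcp_rot: [-0.479, 3.105, 0.001]
wrist_force: [0.3, 0.1, 0.4]
width: 0.996
grip_force: 0.0
```

```bash
python3 - <<'E'
from h import *
s=st();d=cam('wrist');tops(d,.063,(.38,.52,-.37,-.22));plan((.4462,-.3061,.025,.307))
E
```

```text
t 33.15 [ 0.4464 -0.3068  0.026 ] rz [-4.790e-01  3.105e+00  1.000e-03] F [0.3 0.1 0.4] w 0.996 gf 0.0
x 0.4547 y -0.3357 yaw 0.305  L 52.6 W 37.5
x 0.4360 y -0.2764 yaw 0.305  L 48.1 W 37.5
shift [0.0009 0.003  0.0038] turn [-0.0026  0.0024 -0.0022]
```

>>> step_arm([
  {"x": 0.002,"y": 0.002,"z": 0.003,"ax": 0,"ay": 0,"az": 0,"grip": 1},
  {"x": 0.002,"y": 0.002,"z": 0.003,"ax": 0,"ay": 0,"az": 0,"grip": 1},
  {"x": 0.002,"y": 0.002,"z": 0.003,"ax": 0,"ay": 0,"az": 0,"grip": 1},
  {"x": 0.002,"y": 0.002,"z": 0.003,"ax": 0,"ay": 0,"az": 0,"grip": 1},
  {"x": 0.002,"y": 0.002,"z": 0.003,"ax": 0,"ay": 0,"az": 0,"grip": 1},
  {"x": 0.002,"y": 0.002,"z": 0.003,"ax": 0,"ay": 0,"az": 0,"grip": 1},
  {"x": 0.002,"y": 0.002,"z": -0.05,"ax": 0,"ay": 0,"az": 0,"grip": 1},
  {"x": 0.002,"y": 0.002,"z": -0.13,"ax": 0,"ay": 0,"az": 0,"grip": 1},
  {"x": 0.002,"y": 0.002,"z": -0.2,"ax": 0,"ay": 0,"az": 0,"grip": 1},
  {"x": 0.002,"y": 0.002,"z": -0.2,"ax": 0,"ay": 0,"az": 0,"grip": 1},
  {"x": 0.002,"y": 0.002,"z": -0.2,"ax": 0,"ay": 0,"az": 0,"grip": 1},
])

```text
time: 34.3
tool_pos: [0.4453, -0.307, 0.1269]
tcp_rot: [-0.477, 3.103, -0.003]
wrist_force: [-0.8, 1.1, -2.6]
width: 0.693
grip_force: 49.8
```

```bash
python3 - <<'E'
from h import *
s=st();plan((.6,-.15,.125,.1),(*lane(.26),.125,LY))
E
```

```text
t 34.30 [ 0.4453 -0.307   0.1269] rz [-4.770e-01  3.103e+00 -3.000e-03] F [-0.8  1.1 -2.6] w 0.693 gf 49.8
shift [-0.3895  0.2066  0.0041] turn [-0.0039  0.0038  0.3916]
shift [-0.6506  0.4723  0.004 ] turn [-0.0037  0.004   0.6322]
```

>>> step_arm([
  {"x": -0.07,"y": 0.04,"z": 0.0,"ax": 0,"ay": 0,"az": 0.07,"grip": 1},
  {"x": -0.15,"y": 0.08,"z": 0.0,"ax": 0,"ay": 0,"az": 0.15,"grip": 1},
  {"x": -0.23,"y": 0.12,"z": 0.0,"ax": 0,"ay": 0,"az": 0.23,"grip": 1},
  {"x": -0.31,"y": 0.165,"z": 0.0,"ax": 0,"ay": 0,"az": 0.31,"grip": 1},
  {"x": -0.39,"y": 0.21,"z": 0.0,"ax": 0,"ay": 0,"az": 0.39,"grip": 1},
  {"x": -0.45,"y": 0.27,"z": 0.0,"ax": 0,"ay": 0,"az": 0.47,"grip": 1},
  {"x": -0.51,"y": 0.33,"z": 0.0,"ax": 0,"ay": 0,"az": 0.55,"grip": 1},
  {"x": -0.57,"y": 0.39,"z": 0.0,"ax": 0,"ay": 0,"az": 0.632,"grip": 1},
  {"x": -0.62,"y": 0.44,"z": 0.0,"ax": 0,"ay": 0,"az": 0.632,"grip": 1},
  {"x": -0.65,"y": 0.472,"z": 0.004,"ax": 0,"ay": 0,"az": 0.632,"grip": 1},
  {"x": -0.65,"y": 0.472,"z": 0.004,"ax": 0,"ay": 0,"az": 0.632,"grip": 1},
  {"x": -0.65,"y": 0.472,"z": 0.004,"ax": 0,"ay": 0,"az": 0.632,"grip": 1},
])

```text
time: 35.5
tool_pos: [0.6826, 0.0159, 0.1222]
tcp_rot: [-0.039, -3.138, 0.002]
wrist_force: [-0.9, -0.7, -1.4]
width: 0.696
grip_force: 49.6
```

>>> step_arm([
  {"x": 0,"y": 0,"z": 0,"ax": 0,"ay": 0,"az": 0,"grip": 1},
  {"x": 0,"y": 0,"z": 0,"ax": 0,"ay": 0,"az": 0,"grip": 1},
])

```text
time: 35.7
tool_pos: [0.6833, 0.0146, 0.1239]
tcp_rot: [-0.043, -3.141, 0.001]
wrist_force: [0.9, -0.5, -0.8]
width: 0.698
grip_force: 49.6
```

```bash
python3 - <<'E'
from h import *
s=st();d=cam('wrist','w18');print('row');tops(d,.066,(.42,.68,-.03,.06));print('held');tops(d,s['tool_pos'][2]+.0365,(.65,.74,-.03,.06))
plan((*lane(.257),.033,LY),(*lane(.248),.0285,LY))
E
```

```text
t 35.70 [0.6833 0.0146 0.1239] rz [-4.300e-02 -3.141e+00  1.000e-03] F [ 0.9 -0.5 -0.8] w 0.698 gf 49.6
row
x 0.5938 y 0.0012 yaw 1.553  L 112.7 W 24.1
x 0.5948 y 0.0370 yaw 1.552  L 112.7 W 23.9
held
x 0.6831 y -0.0076 yaw 1.544  L 37.4 W 31.4
x 0.6843 y 0.0361 yaw 1.543  L 37.3 W 31.7
shift [0.0041 0.0026 0.1824] turn [-0.001   0.001  -0.0027]
shift [0.0221 0.0026 0.1914] turn [-0.001   0.001  -0.0027]
```

>>> step_arm([
  {"x": 0.002,"y": 0.003,"z": 0.07,"ax": 0,"ay": 0,"az": 0,"grip": 1},
  {"x": 0.004,"y": 0.003,"z": 0.13,"ax": 0,"ay": 0,"az": 0,"grip": 1},
  {"x": 0.006,"y": 0.003,"z": 0.165,"ax": 0,"ay": 0,"az": 0,"grip": 1},
  {"x": 0.006,"y": 0.003,"z": 0.178,"ax": 0,"ay": 0,"az": 0,"grip": 1},
  {"x": 0.008,"y": 0.003,"z": 0.186,"ax": 0,"ay": 0,"az": 0,"grip": 1},
  {"x": 0.012,"y": 0.003,"z": 0.19,"ax": 0,"ay": 0,"az": 0,"grip": 1},
  {"x": 0.018,"y": 0.003,"z": 0.19,"ax": 0,"ay": 0,"az": 0,"grip": 1},
  {"x": 0.024,"y": 0.003,"z": 0.19,"ax": 0,"ay": 0,"az": 0,"grip": 1},
  {"x": 0.029,"y": 0.003,"z": 0.19,"ax": 0,"ay": 0,"az": 0,"grip": 1},
  {"x": 0.029,"y": 0.003,"z": 0.19,"ax": 0,"ay": 0,"az": 0,"grip": 1},
])

```text
time: 36.75
tool_pos: [0.6705, 0.018, 0.0304]
tcp_rot: [0.04, 3.138, -0.0]
wrist_force: [1.1, -0.3, -1.8]
width: 0.695
grip_force: 49.5
```

```bash
python3 - <<'E'
from h import *
s=st();d=cam('wrist','w19');print('row');tops(d,.066,(.42,.75,-.03,.06))
E
```

```text
t 36.75 [0.6705 0.018  0.0304] rz [ 0.04   3.138 -0.   ] F [ 1.1 -0.3 -1.8] w 0.695 gf 49.5
row
x 0.5838 y 0.0013 yaw 1.549  L 57.5 W 23.8
x 0.5847 y 0.0373 yaw 1.551  L 57.5 W 23.7
x 0.6404 y -0.0009 yaw 1.387  L 57.1 W 28.7
x 0.6414 y 0.0375 yaw -1.439  L 57.2 W 28.7
x 0.6714 y 0.0175 yaw -0.026  L 60.3 W 37.8
```

Every carton is down. Before releasing, I'll use the held carton as a square pusher to close up the whole row gently against the lip.

>>> step_arm([
  {"x": 0.002,"y": 0,"z": 0.002,"ax": 0,"ay": 0,"az": 0,"grip": 1},
  {"x": 0.004,"y": 0,"z": 0.002,"ax": 0,"ay": 0,"az": 0,"grip": 1},
  {"x": 0.006,"y": 0,"z": 0.002,"ax": 0,"ay": 0,"az": 0,"grip": 1},
  {"x": 0.008,"y": 0,"z": 0.002,"ax": 0,"ay": 0,"az": 0,"grip": 1},
  {"x": 0.01,"y": 0,"z": 0.002,"ax": 0,"ay": 0,"az": 0,"grip": 1},
  {"x": 0.01,"y": 0,"z": 0.002,"ax": 0,"ay": 0,"az": 0,"grip": 1},
])

```text
time: 37.4
tool_pos: [0.6706, 0.0179, 0.0304]
tcp_rot: [0.041, 3.128, -0.0]
wrist_force: [13.4, -0.7, -5.4]
width: 0.693
grip_force: 49.4
```

```bash
python3 - <<'E'
from h import *
s=st();d=cam('wrist','w20');print('row');tops(d,.066,(.42,.75,-.03,.06))
E
```

```text
t 37.40 [0.6706 0.0179 0.0304] rz [ 0.041  3.128 -0.   ] F [13.4 -0.7 -5.4] w 0.693 gf 49.4
row
x 0.5839 y 0.0012 yaw 1.547  L 57.3 W 23.8
x 0.5848 y 0.0372 yaw 1.551  L 57.4 W 23.7
x 0.6402 y -0.0010 yaw 1.391  L 57.0 W 28.8
x 0.6412 y 0.0375 yaw -1.444  L 57.1 W 28.8
x 0.6713 y 0.0174 yaw -0.026  L 60.4 W 38.1
```

>>> step_arm([
  {"x": -0.01,"y": 0,"z": 0.001,"ax": 0,"ay": 0,"az": 0,"grip": 1},
  {"x": -0.01,"y": 0,"z": 0.001,"ax": 0,"ay": 0,"az": 0,"grip": -1},
  {"x": -0.01,"y": 0,"z": 0.001,"ax": 0,"ay": 0,"az": 0,"grip": -1},
  {"x": -0.01,"y": 0,"z": 0.001,"ax": 0,"ay": 0,"az": 0,"grip": -1},
  {"x": -0.01,"y": 0,"z": -0.08,"ax": 0,"ay": 0,"az": 0,"grip": -1},
  {"x": -0.01,"y": 0,"z": -0.17,"ax": 0,"ay": 0,"az": 0,"grip": -1},
  {"x": -0.03,"y": 0,"z": -0.24,"ax": 0,"ay": 0,"az": 0,"grip": -1},
  {"x": -0.05,"y": 0,"z": -0.32,"ax": 0,"ay": 0,"az": 0,"grip": 1},
  {"x": -0.05,"y": 0,"z": -0.32,"ax": 0,"ay": 0,"az": 0,"grip": 1},
  {"x": -0.05,"y": 0,"z": -0.32,"ax": 0,"ay": 0,"az": 0,"grip": 1},
  {"x": -0.05,"y": 0,"z": -0.32,"ax": 0,"ay": 0,"az": 0,"grip": 1},
  {"x": -0.05,"y": 0,"z": -0.32,"ax": 0,"ay": 0,"az": 0,"grip": 1},
])

```text
time: 38.65
tool_pos: [0.6876, 0.0175, 0.1855]
tcp_rot: [-0.04, -3.137, 0.001]
wrist_force: [0.2, 0.6, 0.2]
width: 0.142
grip_force: 0.0
```

```bash
python3 - <<'E'
from h import *
s=st();d=cam('wrist','w21');print('row');tops(d,.066,(.42,.75,-.03,.06));plan((.735,lane(.31)[1],.14,LY),(.735,lane(.31)[1],.02,LY),(.705,lane(.28)[1],.02,LY))
d2=cam('top','t21');tops(d2,.066,(.42,.75,-.03,.06))
im=d['img'];u=w2p(d,[[.42,.06,.066],[.70,-.03,.066]]);print(u)
cv2.imwrite('pics/w21c.png',cv2.resize(im[100:360,180:380],None,fx=2.3,fy=2.3,interpolation=cv2.INTER_CUBIC)[:,:,::-1])
E
```

```text
t 38.65 [0.6876 0.0175 0.1855] rz [-4.000e-02 -3.137e+00  1.000e-03] F [0.2 0.6 0.2] w 0.142 gf 0.0
row
x 0.5478 y 0.0020 yaw 1.570  L 54.0 W 24.3
x 0.5486 y 0.0378 yaw -1.569  L 53.7 W 23.8
x 0.5946 y 0.0190 yaw -0.026  L 59.4 W 36.2
x 0.6330 y 0.0184 yaw -0.026  L 59.4 W 37.2
x 0.6719 y 0.0175 yaw -0.026  L 59.4 W 37.0
shift [-0.0947 -0.0032  0.0911] turn [-0.0007 -0.0066  0.0005]
shift [-0.0956 -0.0032  0.3311] turn [-0.0007 -0.0066  0.0005]
shift [-0.0355 -0.0031  0.3313] turn [-0.0007 -0.0066  0.0005]
[[ 328.38445178 -186.62931987]
 [ 222.53751119  226.1258698 ]]
```

View pics/w21c.png

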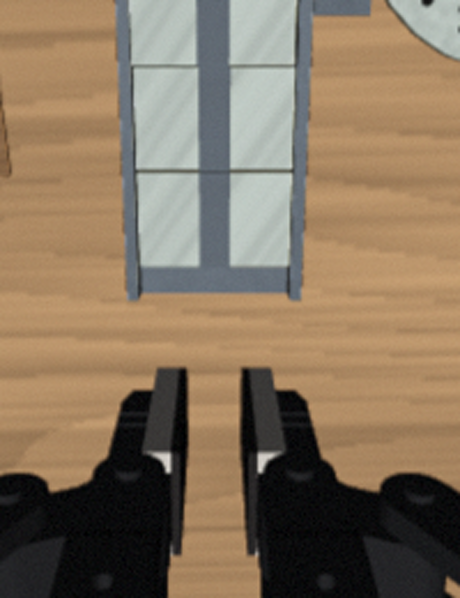

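The view shows the rear three cartons (seams at rows 66 and 170) centred between the rails, with hairline seams. I'll push the row up from behind with the fingers part open, low down and gently.

>>> step_arm([
  {"x": -0.095,"y": -0.003,"z": 0.0,"ax": 0,"ay": 0,"az": 0,"grip": 0.3},
  {"x": -0.095,"y": -0.003,"z": 0.05,"ax": 0,"ay": 0,"az": 0,"grip": 0.3},
  {"x": -0.095,"y": -0.003,"z": 0.15,"ax": 0,"ay": 0,"az": 0,"grip": 0.3},
  {"x": -0.095,"y": -0.003,"z": 0.23,"ax": 0,"ay": 0,"az": 0,"grip": 0.3},
  {"x": -0.095,"y": -0.003,"z": 0.29,"ax": 0,"ay": 0,"az": 0,"grip": 0.3},
  {"x": -0.095,"y": -0.003,"z": 0.32,"ax": 0,"ay": 0,"az": 0,"grip": 0.3},
  {"x": -0.095,"y": -0.003,"z": 0.325,"ax": 0,"ay": 0,"az": 0,"grip": 0.3},
  {"x": -0.08,"y": -0.003,"z": 0.325,"ax": 0,"ay": 0,"az": 0,"grip": 0.3},
  {"x": -0.065,"y": -0.003,"z": 0.325,"ax": 0,"ay": 0,"az": 0,"grip": 0.3},
  {"x": -0.05,"y": -0.003,"z": 0.325,"ax": 0,"ay": 0,"az": 0,"grip": 0.3},
  {"x": -0.045,"y": -0.003,"z": 0.325,"ax": 0,"ay": 0,"az": 0,"grip": 0.3},
  {"x": -0.045,"y": -0.003,"z": 0.325,"ax": 0,"ay": 0,"az": 0,"grip": 0.3},
])

```text
time: 39.95
tool_pos: [0.7121, 0.0154, 0.0271]
tcp_rot: [0.04, 3.139, -0.001]
wrist_force: [0.5, 0.0, 0.1]
width: 0.348
grip_force: 0.0
```

>>> step_arm([
  {"x": 0.003,"y": 0,"z": 0.0,"ax": 0,"ay": 0,"az": 0,"grip": 0.3},
  {"x": 0.007,"y": 0,"z": 0.0,"ax": 0,"ay": 0,"az": 0,"grip": 0.3},
  {"x": 0.01,"y": 0,"z": 0.0,"ax": 0,"ay": 0,"az": 0,"grip": 0.3},
  {"x": 0.01,"y": 0,"z": 0.0,"ax": 0,"ay": 0,"az": 0,"grip": 0.3},
])

```text
time: 40.35
tool_pos: [0.7069, 0.0155, 0.0256]
tcp_rot: [0.04, 3.141, -0.0]
wrist_force: [-0.9, -0.2, 0.1]
width: 0.353
grip_force: 0.0
```

```bash
python3 - <<'E'
from h import *
s=st();d=cam('wrist','w22');print('row');tops(d,.066,(.42,.75,-.03,.06))
E
```

```text
t 40.35 [0.7069 0.0155 0.0256] rz [ 0.04   3.141 -0.   ] F [-0.9 -0.2  0.1] w 0.353 gf 0.0
row
x 0.6222 y 0.0006 yaw 1.545  L 58.2 W 24.2
x 0.6229 y 0.0365 yaw 1.548  L 57.9 W 24.1
x 0.6750 y 0.0114 yaw -0.026  L 47.4 W 44.0
x 0.6753 y 0.0220 yaw -0.026  L 50.6 W 44.0
```

Not touching yet; creep in.

>>> step_arm([
  {"x": 0.003,"y": 0,"z": 0.0,"ax": 0,"ay": 0,"az": 0,"grip": 0.3},
  {"x": 0.006,"y": 0,"z": 0.0,"ax": 0,"ay": 0,"az": 0,"grip": 0.3},
  {"x": 0.009,"y": 0,"z": 0.0,"ax": 0,"ay": 0,"az": 0,"grip": 0.3},
  {"x": 0.011,"y": 0,"z": 0.0,"ax": 0,"ay": 0,"az": 0,"grip": 0.3},
  {"x": 0.011,"y": 0,"z": 0.0,"ax": 0,"ay": 0,"az": 0,"grip": 0.3},
])

```text
time: 40.9
tool_pos: [0.7025, 0.0156, 0.0262]
tcp_rot: [0.041, 3.138, -0.0]
wrist_force: [2.8, -0.4, -0.9]
width: 0.351
grip_force: 0.0
```

>>> step_arm([
  {"x": 0.002,"y": 0,"z": 0.0,"ax": 0,"ay": 0,"az": 0,"grip": 0.3},
  {"x": 0.004,"y": 0,"z": 0.0,"ax": 0,"ay": 0,"az": 0,"grip": 0.3},
  {"x": 0.004,"y": 0,"z": 0.0,"ax": 0,"ay": 0,"az": 0,"grip": 0.3},
])

```text
time: 41.2
tool_pos: [0.7025, 0.0156, 0.0269]
tcp_rot: [0.041, 3.134, -0.001]
wrist_force: [7.3, -0.0, -2.3]
width: 0.354
grip_force: 0.9
```

>>> step_arm([
  {"x": 0.002,"y": 0,"z": 0.0,"ax": 0,"ay": 0,"az": 0,"grip": 0.3},
  {"x": 0.004,"y": 0,"z": 0.0,"ax": 0,"ay": 0,"az": 0,"grip": 0.3},
  {"x": 0.004,"y": 0,"z": 0.0,"ax": 0,"ay": 0,"az": 0,"grip": 0.3},
])

```text
time: 41.5
tool_pos: [0.7025, 0.0155, 0.0277]
tcp_rot: [0.041, 3.13, -0.001]
wrist_force: [11.5, -1.2, -2.7]
width: 0.349
grip_force: 1.7
```

>>> step_arm([
  {"x": 0.003,"y": 0,"z": 0.0,"ax": 0,"ay": 0,"az": 0,"grip": 0.3},
  {"x": 0.006,"y": 0,"z": 0.0,"ax": 0,"ay": 0,"az": 0,"grip": 0.3},
  {"x": 0.006,"y": 0,"z": 0.0,"ax": 0,"ay": 0,"az": 0,"grip": 0.3},
])

```text
time: 41.8
tool_pos: [0.7027, 0.0155, 0.0291]
tcp_rot: [0.041, 3.123, -0.001]
wrist_force: [17.5, -0.3, -4.1]
width: 0.353
grip_force: 3.6
```

>>> step_arm([
  {"x": 0.003,"y": 0,"z": 0.0,"ax": 0,"ay": 0,"az": 0,"grip": 0.3},
  {"x": 0.005,"y": 0,"z": 0.0,"ax": 0,"ay": 0,"az": 0,"grip": 0.3},
  {"x": 0.005,"y": 0,"z": 0.0,"ax": 0,"ay": 0,"az": 0,"grip": 0.3},
])

```text
time: 42.1
tool_pos: [0.7025, 0.0155, 0.0303]
tcp_rot: [0.041, 3.119, -0.001]
wrist_force: [21.0, -0.3, -4.5]
width: 0.35
grip_force: 3.7
```

21 N with no motion means the row is closed solid against the lip. Back off, rise and look at the row and dial.

>>> step_arm([
  {"x": -0.04,"y": 0,"z": 0.0,"ax": 0,"ay": 0,"az": 0,"grip": 0.3},
  {"x": -0.08,"y": 0,"z": 0.0,"ax": 0,"ay": 0,"az": 0,"grip": 0.3},
  {"x": -0.08,"y": 0,"z": -0.1,"ax": 0,"ay": 0,"az": 0,"grip": 0.3},
  {"x": -0.08,"y": 0,"z": -0.2,"ax": 0,"ay": 0,"az": 0,"grip": 0.3},
  {"x": -0.08,"y": 0.0,"z": -0.3,"ax": 0,"ay": 0,"az": 0,"grip": 0.3},
  {"x": 0.23,"y": 0.14,"z": -0.65,"ax": 0,"ay": 0,"az": -0.05,"grip": -1},
  {"x": 0.23,"y": 0.14,"z": -0.65,"ax": 0,"ay": 0,"az": -0.05,"grip": -1},
  {"x": 0.23,"y": 0.14,"z": -0.65,"ax": 0,"ay": 0,"az": -0.05,"grip": -1},
  {"x": 0.23,"y": 0.14,"z": -0.65,"ax": 0,"ay": 0,"az": -0.05,"grip": -1},
  {"x": 0.23,"y": 0.14,"z": -0.65,"ax": 0,"ay": 0,"az": -0.05,"grip": -1},
  {"x": 0.23,"y": 0.14,"z": -0.65,"ax": 0,"ay": 0,"az": -0.05,"grip": -1},
  {"x": 0.23,"y": 0.14,"z": -0.65,"ax": 0,"ay": 0,"az": -0.05,"grip": -1},
])

```text
time: 43.3
tool_pos: [0.5783, 0.0892, 0.3521]
tcp_rot: [-0.002, 3.138, -0.0]
wrist_force: [-0.4, -0.5, -0.6]
width: 0.999
grip_force: 0.0
```

>>> step_arm([
  {"x": 0,"y": 0,"z": 0,"ax": 0,"ay": 0,"az": 0,"grip": -1},
  {"x": 0,"y": 0,"z": 0,"ax": 0,"ay": 0,"az": 0,"grip": -1},
  {"x": 0,"y": 0,"z": 0,"ax": 0,"ay": 0,"az": 0,"grip": -1},
  {"x": 0,"y": 0,"z": 0,"ax": 0,"ay": 0,"az": 0,"grip": -1},
])

```text
time: 43.7
tool_pos: [0.5787, 0.0885, 0.3492]
tcp_rot: [-0.0, -3.14, 0.001]
wrist_force: [0.2, -1.1, 0.3]
width: 1.004
grip_force: 0.0
```

```bash
python3 - <<'E'
from h import *
s=st();d=cam('wrist','w23');print('row');tops(d,.066,(.40,.75,-.03,.06))
im=d['img'];u=w2p(d,[[.42,-.03,.0],[.70,.25,.0],[.55,.153,.059]]);print(u)
cv2.imwrite('pics/w23c.png',cv2.resize(im[70:340,180:480],None,fx=2.2,fy=2.2,interpolation=cv2.INTER_CUBIC)[:,:,::-1])
E
```

```text
t 43.70 [0.5787 0.0885 0.3492] rz [-0.00e+00 -3.14e+00  1.00e-03] F [ 0.2 -1.1  0.3] w 1.004 gf 0.0
row
x 0.5178 y 0.0019 yaw 1.548  L 190.9 W 25.4
x 0.5578 y 0.0372 yaw 1.556  L 268.3 W 24.2
x 0.4267 y 0.0596 yaw -0.001  L 14.1 W 5.8
x 0.6539 y 0.0001 yaw 1.565  L 75.7 W 24.6
[[193.27714277  64.8595278 ]
 [364.16967242 239.7497809 ]
 [318.10879076 158.06084461]]
```

View pics/w23c.png

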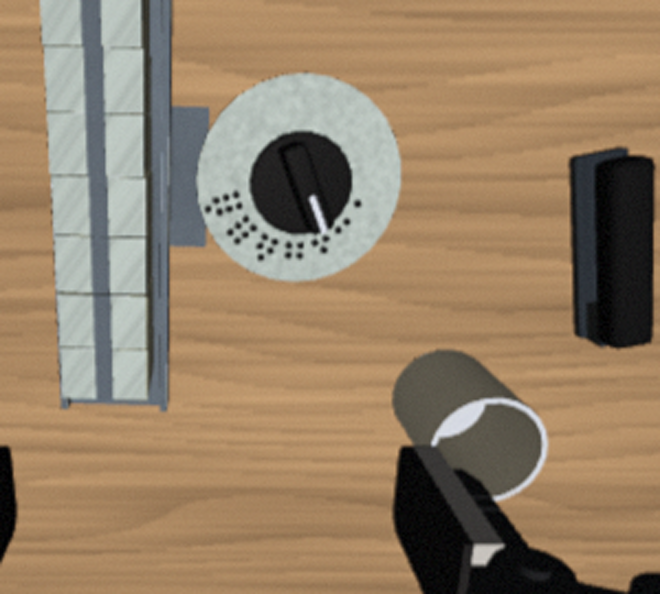

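The view shows seven cartons as one closed row, and the dial's white line at (318,215) points at the 3-dot group (320,243). The 7-dot group is at (222,203), clockwise from there. So the dial needs +1.68 rad clockwise. Measure its axis and bar direction.

```bash
python3 - <<'E'
from h import *
d=pickle.load(open('w23.pkl','rb'));f=lambda x,y,z:p2w(d,(180+x/2.2-.3,70+y/2.2-.3),z)[0]
print('plate',f(299,177,.008),'disc',f(301,182,.023))
g=d['img'].max(2)
u0,v0=180+301/2.2,70+182/2.2;yy,xx=np.mgrid[:420,:560]
m=((g<60)&(np.hypot(xx-u0,yy-v0)<30)).astype(np.uint8);c,_=cv2.findContours(m,cv2.RETR_EXTERNAL,cv2.CHAIN_APPROX_NONE)
c=max(c,key=cv2.contourArea)[:,0,:];w=p2w(d,c,.023)[:,:2]*1000;print('disc fit',cv2.minEnclosingCircle(w.astype(np.float32)))
a,b=f(313,198,.059),f(325,234,.059);e=f(284,150,.059);e2=f(306,142,.059);print('line',a,b,np.arctan2(*(b-a)[1::-1]));print('far end',(e+e2)/2);v=b-(e+e2)/2;print('bar len',np.hypot(*v[:2]),'ang',np.arctan2(v[1],v[0]),'mid',(b+(e+e2)/2)/2)
s=st();print(s['q'].round(3))
print('dots', [np.arctan2(*(f(x,y,.008)-f(299,177,.008))[1::-1]).round(3) for x,y in[(358,203),(343,227),(320,243),(293,250),(265,248),(240,232),(222,203)]])
cx,cy=np.array([.5505,.1525]);plan((cx,cy,.12,.37))
E
```

```text
plate [0.54359988 0.15607667 0.008     ] disc [0.54565378 0.15552811 0.023     ]
disc fit ((547.5569458007812, 155.7349395751953), 36.07487106323242)
line [0.55232397 0.15864535 0.059     ] [0.57593277 0.1677736  0.059     ] 0.3689415952152263
far end [0.51957483 0.14554469 0.059     ]
bar len 0.060583342376002956 ang 0.37568996481257116 mid [0.5477538  0.15665914 0.059     ]
t 43.75 [0.5788 0.0886 0.3495] rz [-0.000e+00 -3.141e+00  1.000e-03] F [-0.2  0.   1.1] w 0.998 gf 0.0
[ 0.11   0.045  1.64  -0.     1.458 -1.461]
dots [np.float64(1.169), np.float64(0.755), np.float64(0.353), np.float64(-0.04), np.float64(-0.419), np.float64(-0.811), np.float64(-1.247)]
shift [0.0561 0.1281 0.4591] turn [-7.000e-04 -2.300e-03 -7.069e-01]
```

>>> step_arm([
  {"x": 0.06,"y": 0.132,"z": 0.1,"ax": 0,"ay": 0,"az": -0.71,"grip": -1},
  {"x": 0.06,"y": 0.132,"z": 0.2,"ax": 0,"ay": 0,"az": -0.71,"grip": -1},
  {"x": 0.06,"y": 0.132,"z": 0.3,"ax": 0,"ay": 0,"az": -0.71,"grip": -1},
  {"x": 0.06,"y": 0.132,"z": 0.4,"ax": 0,"ay": 0,"az": -0.71,"grip": -1},
  {"x": 0.06,"y": 0.132,"z": 0.45,"ax": 0,"ay": 0,"az": -0.71,"grip": -0.5},
  {"x": 0.06,"y": 0.132,"z": 0.45,"ax": 0,"ay": 0,"az": -0.71,"grip": -0.3},
  {"x": 0.06,"y": 0.132,"z": 0.5,"ax": 0,"ay": 0,"az": -0.71,"grip": -0.3},
  {"x": 0.06,"y": 0.132,"z": 0.56,"ax": 0,"ay": 0,"az": -0.71,"grip": -0.3},
  {"x": 0.06,"y": 0.132,"z": 0.61,"ax": 0,"ay": 0,"az": -0.71,"grip": -0.3},
  {"x": 0.06,"y": 0.132,"z": 0.64,"ax": 0,"ay": 0,"az": -0.71,"grip": -0.3},
  {"x": 0.06,"y": 0.132,"z": 0.64,"ax": 0,"ay": 0,"az": -0.71,"grip": -0.3},
  {"x": 0.06,"y": 0.132,"z": 0.64,"ax": 0,"ay": 0,"az": -0.71,"grip": -0.3},
], force=70)

```text
time: 44.95
tool_pos: [0.5503, 0.155, 0.0322]
tcp_rot: [-0.58, 3.085, -0.001]
wrist_force: [0.1, -0.0, 0.2]
width: 0.656
grip_force: 0.0
```

```bash
python3 - <<'E'
from h import *
s=st();plan((.5488,.1547,.029,.37));d=cam('wrist','w24')
cv2.imwrite('pics/w24c.png',d['img'][150:420,110:450,::-1])
E
```

```text
t 44.95 [0.5503 0.155  0.0322] rz [-5.800e-01  3.085e+00 -1.000e-03] F [ 0.1 -0.   0.2] w 0.656 gf 0.0
shift [0.0031 0.0006 0.0064] turn [-0.0017  0.005   0.0038]
```

View pics/w24c.png

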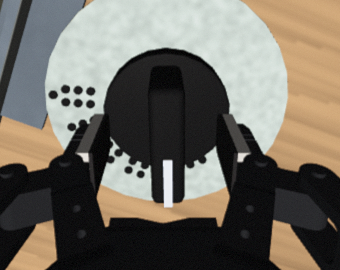

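The bar (cols 150-185) sits midway between the fingers and is lined up with them. Close on it.

>>> step_arm([
  {"x": 0.003,"y": 0,"z": 0.004,"ax": 0,"ay": 0,"az": 0.004,"grip": -0.3},
  {"x": 0.003,"y": 0,"z": 0.004,"ax": 0,"ay": 0,"az": 0.004,"grip": 1},
  {"x": 0.003,"y": 0,"z": 0.004,"ax": 0,"ay": 0,"az": 0.004,"grip": 1},
  {"x": 0.003,"y": 0,"z": 0.004,"ax": 0,"ay": 0,"az": 0.004,"grip": 1},
  {"x": 0.003,"y": 0,"z": 0.004,"ax": 0,"ay": 0,"az": 0.004,"grip": 1},
  {"x": 0.003,"y": 0,"z": 0.004,"ax": 0,"ay": 0,"az": 0.004,"grip": 1},
  {"x": 0.003,"y": 0,"z": 0.004,"ax": 0,"ay": 0,"az": 0.004,"grip": 1},
  {"x": 0.003,"y": 0,"z": 0.004,"ax": 0,"ay": 0,"az": 0.004,"grip": 1},
  {"x": 0.003,"y": 0,"z": 0.004,"ax": 0,"ay": 0,"az": 0.004,"grip": 1},
])

```text
time: 45.9
tool_pos: [0.5474, 0.1556, 0.0295]
tcp_rot: [-0.578, 3.087, 0.002]
wrist_force: [-2.9, 4.7, 5.1]
width: 0.175
grip_force: 68.9
```

>>> step_arm([
  {"x": 0,"y": 0,"z": 0,"ax": 0,"ay": 0,"az": 0.16,"grip": 1},
  {"x": 0,"y": 0,"z": 0,"ax": 0,"ay": 0,"az": 0.32,"grip": 1},
  {"x": 0,"y": 0,"z": 0,"ax": 0,"ay": 0,"az": 0.48,"grip": 1},
  {"x": 0,"y": 0,"z": 0,"ax": 0,"ay": 0,"az": 0.64,"grip": 1},
  {"x": 0,"y": 0,"z": 0,"ax": 0,"ay": 0,"az": 0.8,"grip": 1},
  {"x": 0,"y": 0,"z": 0,"ax": 0,"ay": 0,"az": 0.8,"grip": 1},
  {"x": 0,"y": 0,"z": 0,"ax": 0,"ay": 0,"az": 0.8,"grip": 1},
])

```text
time: 46.6
tool_pos: [0.5473, 0.1559, 0.0295]
tcp_rot: [0.077, 3.14, 0.003]
wrist_force: [-3.8, 4.6, 5.0]
width: 0.178
grip_force: 69.2
```

```bash
python3 - <<'E'
from h import *
s=st();print(s['torque'].round(2),s['q'].round(3));plan((.5488,.1547,.029,.37-1.68))
E
```

```text
t 46.60 [0.5473 0.1559 0.0295] rz [7.70e-02 3.14e+00 3.00e-03] F [-3.8  4.6  5. ] w 0.178 gf 69.2
[ 0.76  0.56 -0.02] [ 2.330e-01  2.720e-01  2.003e+00  2.000e-03  8.650e-01 -1.291e+00]
shift [-0.0031 -0.0022  0.001 ] turn [ 3.9000e-03 -1.7000e-03  2.4079e+00]
```

>>> step_arm([
  {"x": 0,"y": 0,"z": 0,"ax": 0,"ay": 0,"az": 0.16,"grip": 1},
  {"x": 0,"y": 0,"z": 0,"ax": 0,"ay": 0,"az": 0.32,"grip": 1},
  {"x": 0,"y": 0,"z": 0,"ax": 0,"ay": 0,"az": 0.48,"grip": 1},
  {"x": 0,"y": 0,"z": 0,"ax": 0,"ay": 0,"az": 0.64,"grip": 1},
  {"x": 0,"y": 0,"z": 0,"ax": 0,"ay": 0,"az": 0.8,"grip": 1},
  {"x": 0,"y": 0,"z": 0,"ax": 0,"ay": 0,"az": 0.8,"grip": 1},
  {"x": 0,"y": 0,"z": 0,"ax": 0,"ay": 0,"az": 0.8,"grip": 1},
])

```text
time: 47.3
tool_pos: [0.5473, 0.1562, 0.0295]
tcp_rot: [0.729, 3.056, 0.004]
wrist_force: [-3.0, 6.3, 4.3]
width: 0.175
grip_force: 69.2
```

>>> step_arm([
  {"x": 0,"y": 0,"z": 0,"ax": 0,"ay": 0,"az": 0.16,"grip": 1},
  {"x": 0,"y": 0,"z": 0,"ax": 0,"ay": 0,"az": 0.32,"grip": 1},
  {"x": 0,"y": 0,"z": 0,"ax": 0,"ay": 0,"az": 0.48,"grip": 1},
  {"x": 0,"y": 0,"z": 0,"ax": 0,"ay": 0,"az": 0.64,"grip": 1},
  {"x": 0,"y": 0,"z": 0,"ax": 0,"ay": 0,"az": 0.8,"grip": 1},
  {"x": 0,"y": 0,"z": 0,"ax": 0,"ay": 0,"az": 0.8,"grip": 1},
  {"x": 0,"y": 0,"z": 0,"ax": 0,"ay": 0,"az": 0.8,"grip": 1},
])

```text
time: 48.0
tool_pos: [0.5475, 0.1565, 0.0295]
tcp_rot: [-1.348, -2.837, -0.005]
wrist_force: [-2.3, 8.7, 4.1]
width: 0.175
grip_force: 69.1
```

```bash
python3 - <<'E'
from h import *
s=st();print(s['torque'].round(2),s['q'].round(3));plan((.5474,.1556,.029,.37-1.68));d=cam('wrist','w25')
cv2.imwrite('pics/w25c.png',d['img'][150:420,110:450,::-1])
E
```

```text
t 48.00 [0.5475 0.1565 0.0295] rz [-1.348 -2.837 -0.005] F [-2.3  8.7  4.1] w 0.175 gf 69.1
[1.16 0.55 0.06] [ 0.233  0.272  2.003  0.004  0.865 -0.453]
shift [-0.0013 -0.0013  0.001 ] turn [ 0.0044 -0.0043  0.8072]
```

View pics/w25c.png

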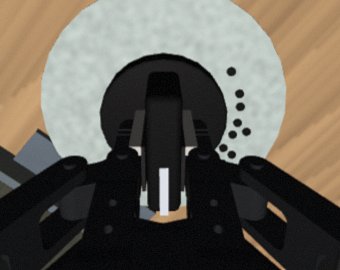

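The bar is turning with the gripper; the white line has moved past the 1-4 dot groups at the right of the crop. One last turn to the 7 mark, then release.

>>> step_arm([
  {"x": 0,"y": 0,"z": 0,"ax": 0,"ay": 0,"az": 0.16,"grip": 1},
  {"x": 0,"y": 0,"z": 0,"ax": 0,"ay": 0,"az": 0.32,"grip": 1},
  {"x": 0,"y": 0,"z": 0,"ax": 0,"ay": 0,"az": 0.48,"grip": 1},
  {"x": 0,"y": 0,"z": 0,"ax": 0,"ay": 0,"az": 0.64,"grip": 1},
  {"x": 0,"y": 0,"z": 0,"ax": 0,"ay": 0,"az": 0.81,"grip": 1},
  {"x": 0,"y": 0,"z": 0,"ax": 0,"ay": 0,"az": 0.81,"grip": 1},
  {"x": 0,"y": 0,"z": 0,"ax": 0,"ay": 0,"az": 0.81,"grip": 1},
])

```text
time: 48.75
tool_pos: [0.5477, 0.1567, 0.0295]
tcp_rot: [-1.915, -2.489, -0.006]
wrist_force: [-1.1, 9.0, 2.3]
width: 0.179
grip_force: 69.1
```

```bash
python3 - <<'E'
from h import *
s=st();print(s['torque'].round(2),s['q'].round(3));plan((.5474,.1556,.029,.37-1.68))
E
```

```text
t 48.75 [0.5477 0.1567 0.0295] rz [-1.915 -2.489 -0.006] F [-1.1  9.   2.3] w 0.179 gf 69.1
[1.38 0.47 0.07] [ 0.233  0.273  2.003  0.004  0.864 -0.029]
shift [-0.002  -0.0012  0.001 ] turn [ 0.0044 -0.0056 -0.003 ]
```

>>> step_arm([
  {"x": 0,"y": 0,"z": 0,"ax": 0,"ay": 0,"az": 0,"grip": -0.3},
  {"x": 0,"y": 0,"z": 0,"ax": 0,"ay": 0,"az": 0,"grip": -0.3},
  {"x": 0,"y": 0,"z": 0,"ax": 0,"ay": 0,"az": 0,"grip": -0.3},
  {"x": 0,"y": 0,"z": 0,"ax": 0,"ay": 0,"az": 0,"grip": -0.3},
  {"x": 0,"y": 0,"z": -0.06,"ax": 0,"ay": 0,"az": 0,"grip": -0.3},
  {"x": 0,"y": 0,"z": -0.15,"ax": 0,"ay": 0,"az": 0,"grip": -0.3},
  {"x": 0,"y": 0,"z": -0.25,"ax": 0,"ay": 0,"az": 0,"grip": -0.3},
  {"x": 0,"y": 0,"z": -0.35,"ax": 0,"ay": 0,"az": 0,"grip": -0.3},
  {"x": 0,"y": 0,"z": -0.45,"ax": 0,"ay": 0,"az": 0,"grip": -0.3},
  {"x": 0,"y": 0,"z": -0.55,"ax": 0,"ay": 0,"az": 0,"grip": -0.3},
  {"x": 0,"y": 0,"z": -0.62,"ax": 0,"ay": 0,"az": 0,"grip": -0.3},
  {"x": 0,"y": 0,"z": -0.62,"ax": 0,"ay": 0,"az": 0,"grip": -0.3},
])

```text
time: 49.95
tool_pos: [0.5503, 0.1547, 0.3466]
tcp_rot: [1.909, 2.483, 0.016]
wrist_force: [0.1, -0.1, 1.2]
width: 0.65
grip_force: 0.0
```

>>> step_arm([
  {"x": 0,"y": 0,"z": 0,"ax": 0,"ay": 0,"az": -1,"grip": -0.3},
  {"x": 0,"y": 0,"z": 0,"ax": 0,"ay": 0,"az": -1,"grip": -0.3},
  {"x": 0,"y": 0,"z": 0,"ax": 0,"ay": 0,"az": -1,"grip": -0.3},
  {"x": 0,"y": 0,"z": 0,"ax": 0,"ay": 0,"az": -1,"grip": -0.3},
  {"x": 0,"y": 0,"z": 0,"ax": 0,"ay": 0,"az": -1,"grip": -0.3},
])

```text
time: 50.45
tool_pos: [0.5468, 0.154, 0.3372]
tcp_rot: [-1.205, -2.901, 0.002]
wrist_force: [-0.5, 0.6, -0.9]
width: 0.648
grip_force: 0.0
```

```bash
python3 - <<'E'
from h import *
s=st();d=cam('wrist','w26');print('row');tops(d,.066,(.40,.75,-.03,.06))
cv2.imwrite('pics/w26b.png',d['img'][:,:,::-1])
t=cam('top');tops(t,.066,(.40,.75,-.03,.06))
E
```

```text
t 50.45 [0.5468 0.154  0.3372] rz [-1.205e+00 -2.901e+00  2.000e-03] F [-0.5  0.6 -0.9] w 0.648 gf 0.0
row
x 0.5566 y 0.0251 yaw 1.490  L 272.5 W 86.9
x 0.6567 y 0.0327 yaw 1.558  L 71.7 W 23.3
x 0.5589 y -0.0010 yaw 1.553  L 266.5 W 25.0
x 0.5219 y 0.0353 yaw 1.569  L 186.4 W 22.8
x 0.4189 y 0.0200 yaw -0.010  L 75.2 W 2.8
```

View pics/w26b.png

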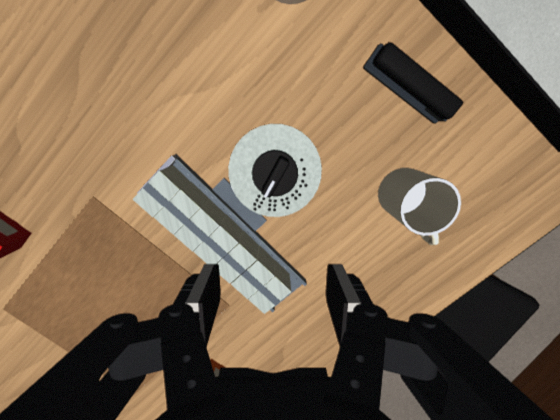

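The white line (265,198) points at the 7-dot group (258,203). The row measures 266.5 mm long (7 × 38 = 266), the sheet is empty and the robot is clear. Handing in.

```bash
python3 -c "
from workcell import bot;print(bot.finish_job())"
```

```text
the job is handed in; nothing more can be done
None
```

The job is handed in: all seven cartons (three old in front in their order, four new behind) stand in one closed row against the lip, the dial is on the 7-dot mark, and the mug, stapler, tape and glue were not touched; the hand-in gave back no verdict.

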